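Change the label rolls on the packing bench stand

TASK

Change the label rolls on the stand: lift the blue keeper over its yellow bumps, slide it fully open and let it down there, then put every spent brown core in the red tray and put each fresh label roll from the table fully down on a spindle of its own. Only when all are in place, lift the keeper back over the bumps and leave it fully closed and down. Leave the tin, the scale and the jar where they are.

Things in the scene. Friction and masses are not known exactly. Their poses are not given: they have to be found in the camera images.
- stand: Fixed label-roll stand: grey base plate 200 x 310 mm, 15 mm thick, with three upright steel spindles in a row. Origin: on the table surface under the middle spindle. x: the way the keeper opens (base spans x -45 to +155 mm); y: along the spindle row; z up. A blue keeper bar bridges the row on two legs that run in side tracks at y = +/-140 mm.
- spindle1 (a point): Foot of spindle 1, on the base plate's top (15 mm above the table). Stand's y = -90 mm. Spindle: steel, diameter 24 mm, 60 mm tall above this point, tapered over its top 8 mm. Axes as the stand's.
- spindle2 (a point): Foot of spindle 2, on the base plate's top (15 mm above the table). Stand's y = 0 mm. Spindle: steel, diameter 24 mm, 60 mm tall above this point, tapered over its top 8 mm. Axes as the stand's.
- spindle3 (a point): Foot of spindle 3, on the base plate's top (15 mm above the table). Stand's y = 90 mm. Spindle: steel, diameter 24 mm, 60 mm tall above this point, tapered over its top 8 mm. Axes as the stand's.
- keeper (a joint): Travel of the blue keeper along the stand's +x, in m: 0 = fully closed (bar over the spindles), 0.11 = fully open. Light friction (1 N); it stays where it is left. In each side track a fixed yellow bump 12 mm high, 14 mm long (stand's x 18 to 32 mm), stops the keeper's 14 mm long feet: lowered, the keeper can only be between 0 and 0.011 (closed) or beyond 0.039. To pass either way it must be raised more than 12 mm.
- keeper_lift (a joint): Height of the keeper above its resting level, in m: 0 = down, up to 0.03. Only its own weight (0.35 kg) brings it down. On the bump it would rest at 0.012.
- keeper_grip (a point): Centre of the orange upright grip in the middle of the keeper's bar: 16 mm thick along the stand's x, 50 mm along y, 40 mm tall (20 mm above and below this point). 109 mm above the table when the keeper is down. Moves with the keeper. Below the grip is the blue bar: 294 mm long, 24 mm wide, 10 mm thick, its underside 79 mm above the table when down, so 4 mm over the spindle tops.
- roll1: Fresh roll of labels with a cream outside and a cardboard core: outside diameter 56 mm, bore 31 mm, 45 mm tall, about 90 g, standing on end on the table. Origin: on the axis at the lower end; z along the axis. May be absent.
- roll2: Fresh roll of labels with a pink outside and a cardboard core: outside diameter 56 mm, bore 31 mm, 45 mm tall, about 90 g, standing on end on the table. Origin: on the axis at the lower end; z along the axis. May be absent.
- roll3: Fresh roll of labels with a green outside and a cardboard core: outside diameter 56 mm, bore 31 mm, 45 mm tall, about 90 g, standing on end on the table. Origin: on the axis at the lower end; z along the axis. May be absent.
- core1: Spent brown cardboard core, standing on spindle 1 at the start: tube of outside diameter 37 mm, bore 31 mm, 45 mm tall, about 20 g. Origin: on the axis at the lower end; z along the axis. May be absent.
- core2: Spent brown cardboard core, standing on spindle 2 at the start: tube of outside diameter 37 mm, bore 31 mm, 45 mm tall, about 20 g. Origin: on the axis at the lower end; z along the axis. May be absent.
- core3: Spent brown cardboard core, standing on spindle 3 at the start: tube of outside diameter 37 mm, bore 31 mm, 45 mm tall, about 20 g. Origin: on the axis at the lower end; z along the axis. May be absent.
- tray: Fixed red open tray for the waste cores, 130 x 160 mm outside (x, y), 40 mm tall, walls and floor 4 to 5 mm. Origin: centre of its underside.
- tin: Closed metal tin 130 x 160 x 50 mm; to be left alone. Origin: centre of its underside.
- scale: White bench scale 170 x 200 x 60 mm; to be left alone. Origin: centre of its underside.
- jar: Brown closed jar, diameter 80 mm, 110 mm tall; to be left alone. Origin: centre of its underside.
Not all that is in view belongs to the job. Leave any black or orange look-alike of the roll1 alone.

How it is judged:
By the outcome, as a careful person would: the job done as asked, in the order asked, and still so for the second after the job is handed in, with the robot touching nothing.
Of roll1, roll2, roll3 only 2 to 3 are there at a start; the rules pass over those that are not, and their reading is None.
Of core1, core2, core3 only 2 to 3 are there at a start; the rules pass over those that are not, and their reading is None.
At some moment in a run one of roll1, roll2, roll3 may be knocked a few centimetres aside while the robot is not near it.
It also fails if it takes over 210 s, if anything falls off the work surface, if the arm or the gripper's body presses on something with over 40 N, if the wrist force passes 120 N, or if a joint passes its speed limit or range.

ROBOT

A 6-joint arm with a two-finger parallel gripper is mounted at the origin on the work surface. World frame = base frame: x ahead of the robot, y to its left, z up, the work surface at z = 0. Lengths are in m, angles in rad, forces in N, time in s.
With the tool pointing down it reaches from about 0.35 to 0.775 m from the base axis. Payload 7.3 kg.
Tool frame: the origin (TCP) lies at the very end of the fingers, on their centre line; the grasp point (between the pads) lies 19 mm behind it; x points along the fingers, y is the direction in which the jaws open and shut, and the axes are right-handed (so a half turn about x gives the same grasp; the last joint's range is limited). The gripper opens to 92 mm and grips with 3 to 60 N. Pads are 19 mm wide; open, the fingers measure 130 mm over their backs; the gripper's body (75 mm by 190 mm) begins 47 mm behind the grasp point.
Start: joints at [1.01, 0.342, 1.524, -0, 1.275, -0.146], TCP at [0.212, 0.481, 0.199] pointing down, gripper open.
Joint ranges: [-2.53, 2.53], [-0.77, 2.02], [0.04, 2.7], [-1, 4.14], [0.28, 2.66], [-3.11, 3.11]. Speed limits (rad/s): [2.57, 2.57, 3.14, 3.14, 3.14, 3.14].

INTERFACE

Orientations are given as [roll, pitch, yaw] about the fixed x, y, z axes, in that order (R = Rz(yaw) Ry(pitch) Rx(roll)).
In Python, from cell import robot gives the robot as it stands.
- The arm moves only by the tool play_rows, never from a script. Its argument "moves" is a list that holds one entry, the list of rows, each a list of 5 numbers: the shift along the tool's x, y, z in m, then the turn about the tool's x in degrees, then the opening, from -1 (shut) to 1 (fully open), so that 0 is half open. A call has exactly 10 rows; each row shifts and turns the pose as measured when the row begins, along the tool's axes as they then stand; what a row does not reach is not made up. A row lasts 1/10 s, in which the tool goes at most 50 mm and 8.59 degrees, less where a joint would pass 70% of its speed; a pose out of reach is approached as far as the arm can. A call with a gripper value outside its range is refused whole. The fingers move at their own pace and stop on an object; "grip_force" is the grip in N (left out, the last holds). Time passes only in rows, so rows that do not move let the fingers close, or fill a call up. It gives the time, the measured TCP pose, the force and the opening at its end, in the units of the state.
- robot.observe(): the state, without advancing time (a new reading comes with each control period).
- robot.read_camera(name): name is "scene" or "top" or "wrist"; returns the picture (400x640x3 uint8, red, green, blue); there is no depth.
- robot.get_calibration(name): a dict with "mtx" (3x3 intrinsics, pixels), "k1" (the pictures are not rectified: a ray, as slopes to the right and down, at radius r is drawn at 1 + k1 r^2 times it, then the intrinsics apply), "view" (4x4, takes a point from world to camera coordinates). Camera axes: x right, y up, looking along -z (the intrinsics and any distortion apply to the point x, -y, -z); pixel columns grow to the right and rows downward; lengths in m; the calibration is good to about 2 mm. A picture is of the moment at which its call begins: read the wrist's pose just before it. get_calibration takes no time and is no camera call; for the wrist camera it gives the pose at the moment of the call.
- robot.hand_in(): hands the job in, once; it reports no verdict.
Trained networks look in the newest picture that a camera, given by its name, has taken for a name from the list of things; names that differ only in an ending like _2 or _b are one class to them, and where a whole thing is asked for, a point or a joint stands for the part that bears it (a point fixed in the world has none). Each returns a list of dicts, best first, with "score" (0 to 1); they miss things now and then, are a little off and sometimes report something else, mostly with a low value. They report only what shows in the picture. A call takes as long as a camera call. They do not tell look-alikes from the thing itself.
- robot.spot_in(camera, label): "point" ([column, row] in pixels, amid what is visible of it).
The state is a dict: "time": time; "qpos": joint angles; "qvel": joint speeds; "joint_efforts": joint torques, N m; "tool_pos": TCP position; "tool_rot": TCP orientation; "contact_force": force on the tool from outside, world axes, zero at the start; "torque": the same for the moment, N m; "opening": finger opening in m.
Only numpy, scipy, OpenCV 4.12 (cv2) and the standard library are available. Lean on these libraries where they do the work, as an engineer would, in place of code of your own. Each camera call takes 0.05 s, during which the arm holds its last target.

## Working session

There is one attempt and no reset: what is moved stays moved. The work goes in short steps, Python scripts to look and compute and a tool call to move; the robot and the scene stay as the last step left them, time stands still between calls to the robot, and variables do not carry over. Pictures are saved under pics/ and viewed, and the job is handed in when it is done.

Besides the shell and the picture viewer there is one more tool, called after "Request:" by a JSON object that holds its "name" and its "arguments", one argument or row to a line. play_rows: Moves the arm, as the interface text tells. Its arguments: {"type":"object","properties":{"moves":{"type":"array"},"grip_force":{"type":"number"}},"required":["moves"]}

```bash
ls; mkdir -p pics
python3 - <<'E'
from cell import robot
import cv2,numpy as np
print(robot.observe())
for n in ["scene","top","wrist"]:
    im=robot.read_camera(n); cv2.imwrite(f"pics/{n}0.png",im[:,:,::-1])
    c=robot.get_calibration(n); print(n,c)
E
```

```text
pics
{'time': 0.0, 'qpos': array([ 1.01000071e+00,  3.42694188e-01,  1.52501210e+00,  6.81307942e-06,
        1.27541372e+00, -1.46016309e-01]), 'qvel': array([ 0.00035539,  0.00022201,  0.00132776, -0.00112592,  0.00206245,
        0.00023916]), 'joint_efforts': array([-2.16962289e-03, -4.31250465e+01, -2.44215077e+01,  7.14210025e-02,
        5.61986875e-02, -1.23231071e-04]), 'tool_pos': array([0.2113116 , 0.48010316, 0.19876153]), 'tool_rot': array([-1.72107814,  1.56926896, -2.13585943]), 'contact_force': array([-0.8018034 , -0.0929045 , -0.83801239]), 'torque': array([-0.00016618, -0.00671058, -0.03322935]), 'opening': 0.09168321411836211}
scene {'mtx': array([[418.89122815,   0.        , 317.89554685],
       [  0.        , 418.89122815, 203.2708074 ],
       [  0.        ,   0.        ,   1.        ]]), 'k1': -0.03696674466999568, 'view': array([[-0.42586053,  0.9045159 , -0.02222158,  0.17982229],
       [-0.53926436, -0.23402006,  0.80896759,  0.14867977],
       [ 0.72652375,  0.35649067,  0.58743309, -1.78495256],
       [ 0.        ,  0.        ,  0.        ,  1.        
[... 397 characters left out ...]
e-02,  1.18981540e-03,  9.97005562e-01,
        -1.45667486e+00],
       [ 0.00000000e+00,  0.00000000e+00,  0.00000000e+00,
         1.00000000e+00]])}
wrist {'mtx': array([[306.49989799,   0.        , 322.46643932],
       [  0.        , 306.49989799, 188.75707798],
       [  0.        ,   0.        ,   1.        ]]), 'k1': -0.009085191399386152, 'view': array([[ 4.03072023e-01,  9.15167729e-01, -9.85754911e-04,
        -5.25668653e-01],
       [-8.70588929e-01,  3.83105426e-01, -3.08715321e-01,
         3.83221489e-02],
       [-2.82148651e-01,  1.25292696e-01,  9.51153972e-01,
        -3.90908748e-01],
       [ 0.00000000e+00,  0.00000000e+00,  0.00000000e+00,
         1.00000000e+00]])}
```

View pics/scene0.png

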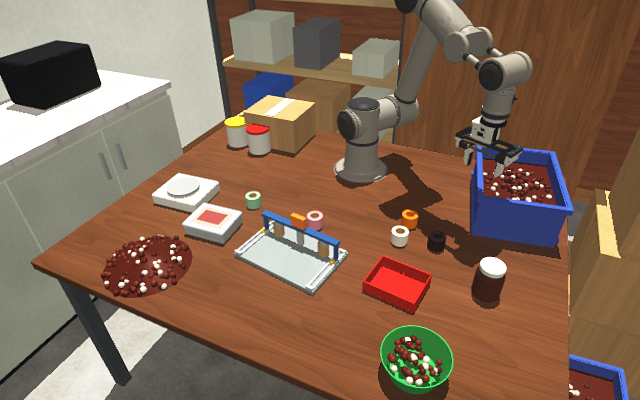

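View pics/top0.png

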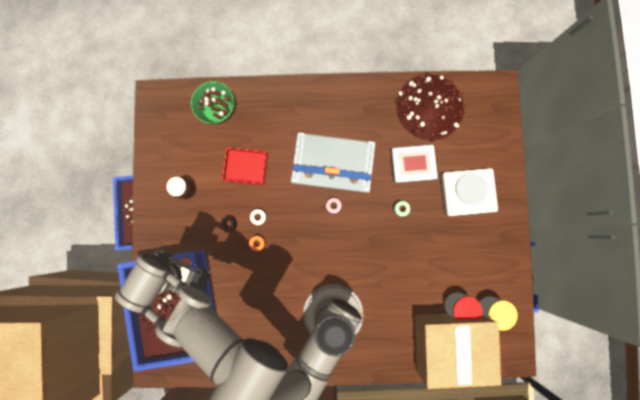

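View pics/wrist0.png

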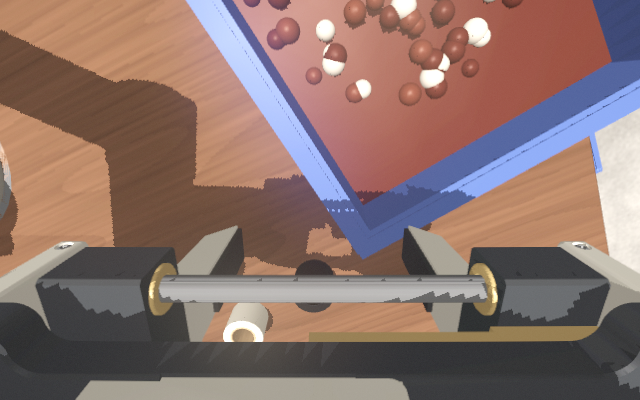

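The scene shows the closed stand (keeper at about top px 332,171). The roll candidates in the top view are cream (258,216), pink (334,205) and green (403,208). The decoys are black (229,224) and orange (257,243). The tray is at (246,166), the jar at (177,187), the tin at (414,163) and the scale at (470,192).

```bash
cat > h.py <<'E'
from cell import robot
import cv2,numpy as np
from scipy.spatial.transform import Rotation as R
def cal(n):
    c=robot.get_calibration(n); return c
def proj(c,P):
    P=np.atleast_2d(P); V=c['view']; p=P@V[:3,:3].T+V[:3,3]
    s=np.c_[p[:,0]/-p[:,2], -p[:,1]/-p[:,2]]
    r2=(s**2).sum(1,keepdims=True); s=s*(1+c['k1']*r2)
    return s@c['mtx'][:2,:2].T+c['mtx'][:2,2]
def ray(c,px):
    K=c['mtx']; d=np.array([(px[0]-K[0,2])/K[0,0],(px[1]-K[1,2])/K[1,1]]); s=d.copy()
    for _ in range(20): s=d/(1+c['k1']*(s@s))
    V=c['view']; o=-V[:3,:3].T@V[:3,3]; v=V[:3,:3].T@np.array([s[0],-s[1],-1]); return o,v
def onz(c,px,z):
    o,v=ray(c,px); return o+v*(z-o[2])/v[2]
def shot(n,f=None):
    c=cal(n); im=robot.read_camera(n)[:,:,::-1].copy()
    if f: cv2.imwrite('pics/'+f,im)
    return c,im
def st():
    s=robot.observe(); Rm=R.from_euler('xyz',s['tool_rot']).as_matrix(); return s,Rm
def rep(tgt=None,ydir=None):
    """print state; tgt world point for TCP -> tool-frame shift; ydir desired world yaw (deg) of the tool y axis -> tool x turn"""
    s,Rm=st(); p=s['tool_pos']
    print('t',round(s['time'],2),'tcp',p.round(4),'x',Rm[:,0].round(3),'yang',round(np.degrees(np.arctan2(Rm[1,1],Rm[0,1])),2),'open',round(s['opening'],4),'F',s['contact_force'].round(1),'q',s['qpos'].round(2))
    if tgt is not None:
        print('shift tool',(Rm.T@(np.array(tgt)-p)).round(4))
    if ydir is not None:
        d=np.cross
        a=np.arctan2(Rm[1,1],Rm[0,1]); e=(np.radians(ydir)-a+np.pi/2)%np.pi-np.pi/2
        print('turn',round(-np.degrees(e),2))
E
python3 - <<'E'
from h import *
rep()
ct=cal('top'); cs=cal('scene')
for n,z in [('roll1',.0225),('roll2',.0225),('roll3',.0225),('tray',.02),('jar',.055),('tin',.025),('scale',.03),('core1',.05),('core2',.05),('core3',.05),('keeper_grip',.109),('stand',.015)]:
    for cam,c in (('top',ct),('scene',cs)):
        for d in robot.spot_in(cam,n)[:4]:
            print(n,cam,np.round(d['point'],1),round(d['score'],2),onz(c,d['point'],z).round(3))
E
python3 - <<'E'
import cv2
a=cv2.imread('pics/top0.png'); cv2.imwrite('pics/top0c.png',cv2.resize(a[120:250,160:430],None,fx=2.95,fy=2.95,interpolation=2))
a=cv2.imread('pics/scene0.png'); cv2.imwrite('pics/scene0c.png',cv2.resize(a[170:320,220:460],None,fx=3.3,fy=3.3,interpolation=2))
E
```

```text
t 0.15 tcp [0.2114 0.4802 0.1989] x [-0.001 -0.001 -1.   ] yang 66.23 open 0.0917 F [0.1 0.3 0.2] q [ 1.01  0.34  1.52 -0.    1.28 -0.15]
roll1 top [227.3 226.5] 0.72 [0.351 0.401 0.022]
roll1 top [253.2 245.3] 0.55 [0.276 0.3   0.022]
roll1 top [399.7 207.9] 0.51 [ 0.407 -0.276  0.022]
roll1 top [254.3 216.2] 0.44 [0.389 0.295 0.022]
roll1 scene [313.8 216.8] 0.85 [ 0.408 -0.022  0.023]
roll1 scene [252.  203.3] 0.72 [ 0.426 -0.269  0.022]
roll1 scene [437.6 241.8] 0.6 [0.366 0.406 0.022]
roll1 scene [401.6 238.1] 0.56 [0.395 0.293 0.023]
roll2 top [227.3 226.5] 0.72 [0.351 0.401 0.022]
roll2 top [253.2 245.3] 0.55 [0.276 0.3   0.022]
roll2 top [399.7 207.9] 0.51 [ 0.407 -0.276  0.022]
roll2 top [254.3 216.2] 0.44 [0.389 0.295 0.022]
roll2 scene [313.8 216.8] 0.85 [ 0.408 -0.022  0.023]
roll2 scene [252.  203.3] 0.72 [ 0.426 -0.269  0.022]
roll2 scene [437.6 241.8] 0.6 [0.366 0.406 0.022]
roll2 scene [401.6 238.1] 0.56 [0.395 0.293 0.023]
roll3 top [227.3 226.5] 0.72 [0.351 0.401 0.022]
roll3 top [253.2 245.3] 0.55 [0.276 0.3   0.022]
roll3 top [399.7 207.9] 0.51 [ 0.407 -0.276  0.0
[... 497 characters left out ...]
.055]
tin top [412.7 165.5] 0.9 [ 0.573 -0.334  0.025]
tin scene [213.4 225.4] 0.86 [ 0.595 -0.32   0.025]
scale top [472.4 192.7] 0.88 [ 0.458 -0.565  0.03 ]
scale scene [183.5 192.4] 0.84 [ 0.48  -0.547  0.03 ]
core1 top [471.2 192.6] 0.17 [ 0.457 -0.552  0.05 ]
core2 top [471.2 192.6] 0.17 [ 0.457 -0.552  0.05 ]
core3 top [471.2 192.6] 0.17 [ 0.457 -0.552  0.05 ]
keeper_grip top [330.5 173.9] 0.58 [ 0.535 -0.007  0.109]
keeper_grip scene [301.  226.4] 0.89 [0.567 0.013 0.109]
keeper_grip scene [399.2 240.1] 0.28 [0.508 0.31  0.109]
stand top [335.3 160. ] 0.82 [ 0.604 -0.029  0.015]
stand scene [290.7 255.2] 0.73 [ 0.609 -0.008  0.015]
stand scene [301.7 224.2] 0.41 [ 0.454 -0.047  0.015]
```

View pics/top0c.png

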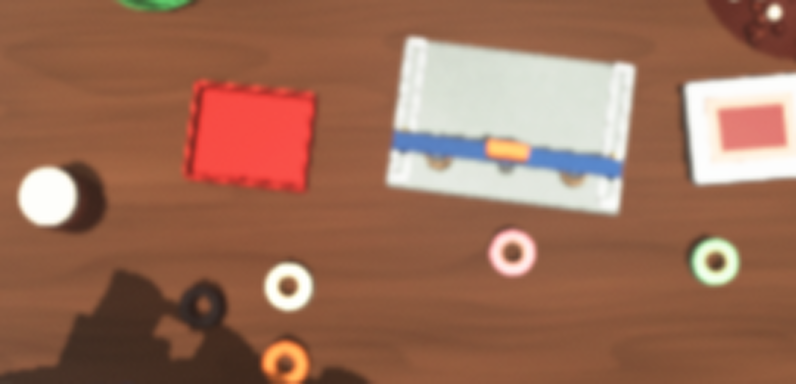

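View pics/scene0c.png

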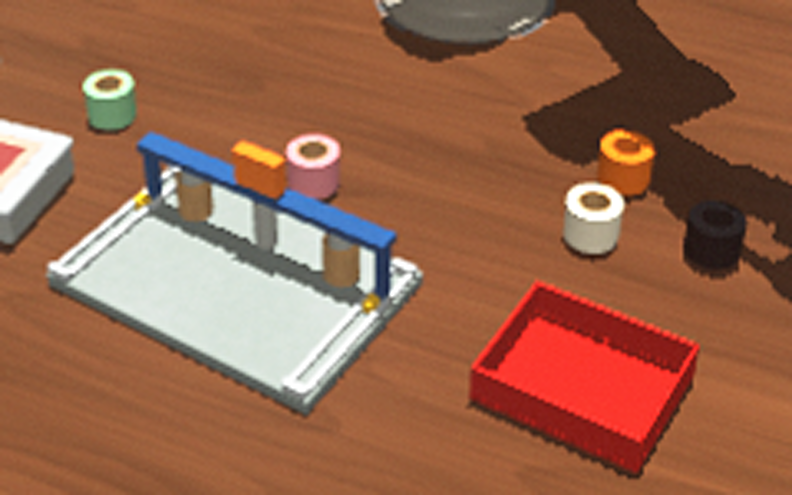

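Cores stand on spindles 1 and 3, and the middle spindle is bare. All three fresh rolls are present. Look-alikes of the rolls are black (229,224) and orange (257,243) in the top view. I'll leave those two alone.

Run:
```python
from h import *
ct=cal('top'); cs=cal('scene'); cw=cal('wrist')
P=np.array([onz(ct,(160+u/2.95,120+v/2.95),.015) for u,v in [(406,37),(636,65),(620,214),(387,185)]]); print(P.round(4))
Q=np.array([onz(cs,(220+u/3.3,170+v/3.3),z) for u,v,z in [(307,398,.015),(52,270,.015)]]); print('scene',Q.round(4))
# fit
from scipy.optimize import least_squares
L=np.array([[.155,.155],[.155,-.155],[-.045,-.155],[-.045,.155]])
f=lambda q:((L@np.array([[np.cos(q[2]),-np.sin(q[2])],[np.sin(q[2]),np.cos(q[2])]]).T+q[:2])-P[:,:2]).ravel()
r=least_squares(f,[.54,0,0]); print(r.x,np.degrees(r.x[2]),r.fun.round(4))
V=cw['view']; s,Rm=st(); o=-V[:3,:3].T@V[:3,3]
print('cam in tool',(Rm.T@(o-s['tool_pos'])).round(4)); print('cam axes in tool',(Rm.T@V[:3,:3].T).round(3))
print(proj(cw,s['tool_pos']),proj(cw,s['tool_pos']-[0,0,.1]),Rm.round(3))
```

```text
[[ 0.7196  0.1187  0.015 ]
 [ 0.6729 -0.1921  0.015 ]
 [ 0.4707 -0.163   0.015 ]
 [ 0.518   0.1481  0.015 ]]
scene [[ 0.7148  0.1225  0.015 ]
 [ 0.6674 -0.1785  0.015 ]]
[ 0.54088826 -0.01393959 -0.14818842] -8.490571121008909 [-0.0025 -0.0022 -0.0016  0.0019  0.0027  0.0024  0.0013 -0.0021]
cam in tool [-0.1842  0.0012 -0.0841]
cam axes in tool [[-0.     0.309 -0.951]
 [ 1.     0.    -0.   ]
 [ 0.    -0.951 -0.309]]
[[320.65225674 223.9598778 ]] [[321.21053252 180.71242116]] [[ 0.     0.403  0.915]
 [ 0.     0.915 -0.403]
 [-1.     0.    -0.   ]]
```

Request:
{"name": "play_rows", "arguments": {
  "moves": [
    [[0,-0.026,0.041,0,1],[0,-0.026,0.041,0,1],[0,-0.026,0.041,0,1],[0,-0.026,0.041,0,1],[0,-0.026,0.041,0,1],[0,-0.026,0.041,0,1],[0,-0.026,0.041,0,1],[0,-0.026,0.041,0,1],[0,-0.026,0.041,0,1],[0,-0.026,0.041,0,1]]
  ]
}}

```text
time: 2.35
tool_pos: [0.4891, 0.0708, 0.2]
tool_rot: [1.105, 1.564, 0.702]
contact_force: [0.8, 0.5, 1.2]
opening: 0.0919
```

```bash
python3 -c "
from h import *
rep([.541,-.014,.2],-8.5)"
```

```text
t 2.35 tcp [0.4891 0.0708 0.2   ] x [ 0.005  0.004 -1.   ] yang 66.91 open 0.0919 F [0.8 0.5 1.2] q [-0.01  0.28  1.61  0.    1.25 -1.18]
shift tool [-0.0001 -0.0576  0.081 ]
turn 75.41
```

Request:
{"name": "play_rows", "arguments": {
  "moves": [
    [[0,-0.028,0.04,0,1],[0,-0.028,0.04,0,1],[0,0,0,8.5,1],[0,0,0,8.5,1],[0,0,0,8.5,1],[0,0,0,8.5,1],[0,0,0,8.5,1],[0,0,0,8.5,1],[0,0,0,8.5,1],[0,0,0,8.5,1]]
  ]
}}

```text
time: 3.35
tool_pos: [0.5447, -0.023, 0.1985]
tool_rot: [2.1, 1.564, 0.492]
contact_force: [-0.1, -0.2, -0.2]
opening: 0.092
```

```bash
python3 -c "
from h import *
rep([.541,-.014,.2],-8.5)
shot('wrist','w1.png')"
```

```text
t 3.35 tcp [ 0.5447 -0.023   0.1985] x [ 0.006  0.003 -1.   ] yang -2.13 open 0.092 F [-0.1 -0.2 -0.2] q [-0.19  0.38  1.48  0.    1.29 -0.15]
shift tool [-0.0015 -0.004  -0.0088]
turn 6.37
```

View pics/w1.png

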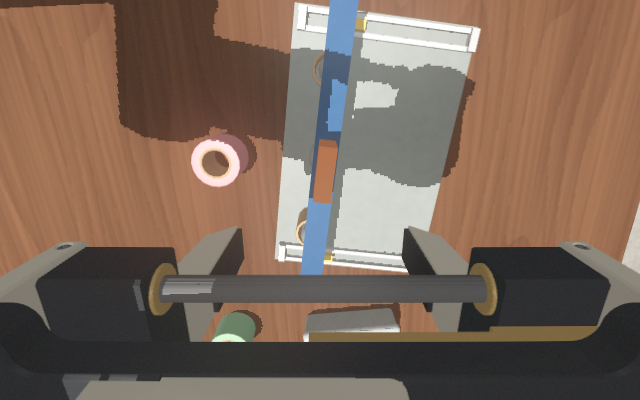

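```bash
python3 -c "
from h import *
c=cal('wrist')
for p in [(320,140),(337,141),(333,203),(314,201),(326,171)]: print(onz(c,p,.129).round(4))
for p in [(295,3),(480,29),(276,259)]: print(onz(c,p,.015).round(4))
print(onz(c,(217,162),.045), 'pink')
a=cv2.imread('pics/w1.png'); cv2.imwrite('pics/w1c.png',cv2.resize(a[0:290,180:500],None,fx=2.05,fy=2.05,interpolation=2))
"
```

```text
[0.5456 0.0226 0.129 ]
[0.5596 0.0211 0.129 ]
[ 0.5544 -0.0335  0.129 ]
[ 0.5378 -0.0308  0.129 ]
[ 0.5494 -0.0041  0.129 ]
[0.525  0.1512 0.015 ]
[0.7242 0.1179 0.015 ]
[ 0.4772 -0.1536  0.015 ]
[ 0.42793836 -0.00959079  0.045     ] pink
```

View pics/w1c.png

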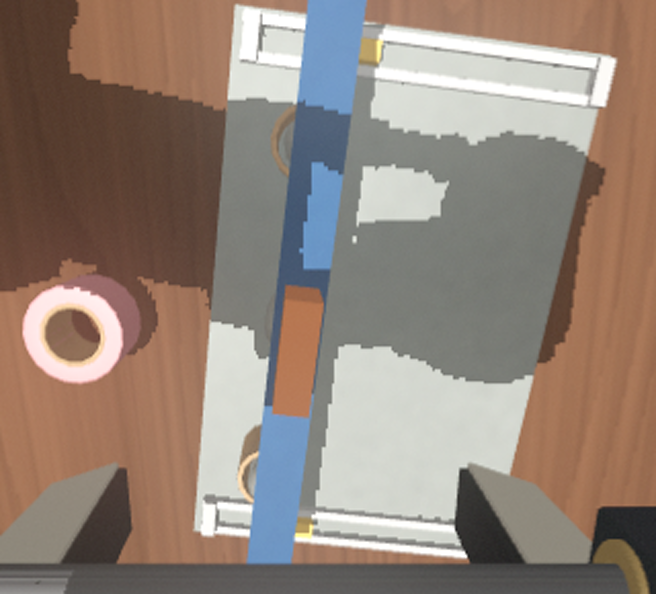

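Request:
{"name": "play_rows", "arguments": {
  "moves": [
    [[0,0,-0.015,6.4,1],[0,0.003,0,0,1],[0.03,0,0,0,1],[0.03,0,0,0,1],[0.02,0,0,0,1],[0,0,0,0,1],[0,0,0,0,1],[0,0,0,0,1],[0,0,0,0,1],[0,0,0,0,1]]
  ]
}}

```text
time: 4.4
tool_pos: [0.5534, -0.0112, 0.1208]
tool_rot: [1.681, 1.556, -0.015]
contact_force: [0.1, -0.1, -0.7]
opening: 0.0917
```

```bash
python3 -c "
from h import *
rep([.548,-.007,.095],-8.7)
shot('wrist','w2.png');shot('scene','s2.png')"
```

```text
t 4.4 tcp [ 0.5534 -0.0112  0.1208] x [ 0.015 -0.    -1.   ] yang -7.16 open 0.0917 F [ 0.1 -0.1 -0.7] q [-0.16  0.46  1.57  0.    1.09 -0.04]
shift tool [ 0.0257 -0.0062 -0.0034]
turn 1.54
```

View pics/w2.png

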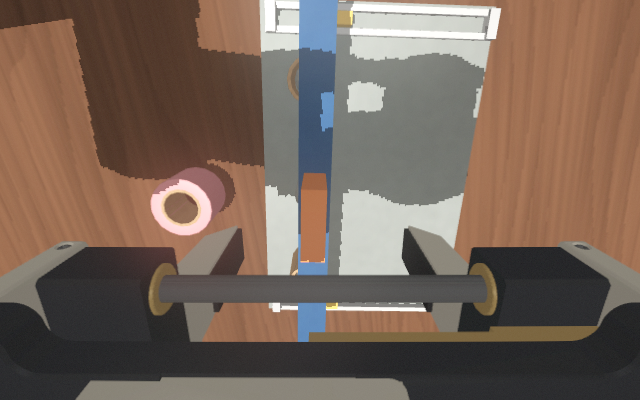

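```bash
python3 -c "
from h import *
c=cal('wrist')
for p in [(303,190),(327,190),(323,262),(302,262),(314,226)]: print(onz(c,p,.129).round(4))
rep([.548,-.009,.094],-8.7)
"
```

```text
[0.5452 0.0175 0.129 ]
[0.5595 0.0157 0.129 ]
[ 0.551  -0.0332  0.129 ]
[ 0.5374 -0.0313  0.129 ]
[ 0.5486 -0.0069  0.129 ]
t 4.5 tcp [ 0.5533 -0.0111  0.1206] x [ 0.015 -0.    -1.   ] yang -7.18 open 0.0917 F [ 0.2 -0.7  0.2] q [-0.16  0.46  1.57  0.    1.09 -0.04]
shift tool [ 0.0266 -0.0059 -0.0014]
turn 1.52
```

Request:
{"name": "play_rows", "arguments": {
  "moves": [
    [[0,-0.005,-0.003,1.5,1],[0.014,0,0,0,1],[0.012,0,0,0,1],[0,0,0,0,1],[0,0,0,0,-1],[0,0,0,0,-1],[0,0,0,0,-1],[0,0,0,0,-1],[0,0,0,0,-1],[0,0,0,0,-1]]
  ],
  "grip_force": 25
}}

```text
time: 5.5
tool_pos: [0.5509, -0.0077, 0.0968]
tool_rot: [1.67, 1.55, -0.052]
contact_force: [0.6, 0.1, -1.0]
opening: 0.0487
```

```bash
python3 -c "
from h import *
rep([.548,-.009,.12],-8.7)
"
```

```text
t 5.5 tcp [ 0.5509 -0.0077  0.0968] x [ 0.02  -0.001 -1.   ] yang -8.67 open 0.0487 F [ 0.6  0.1 -1. ] q [-0.15  0.48  1.62  0.    1.03 -0.  ]
shift tool [-0.0233 -0.0022  0.0017]
turn 0.03
```

Request:
{"name": "play_rows", "arguments": {
  "moves": [
    [[0,0,0,0,-1],[0,0,0,0,-1],[0,0,0,0,-1],[0,0,0,0,-1],[0,0,0,0,-1],[0,0,0,0,-1],[-0.01,0,0,0,-1],[-0.01,0,0,0,-1],[0,0,0,0,-1],[0,0,0,0,-1]]
  ],
  "grip_force": 25
}}

```text
time: 6.5
tool_pos: [0.5494, -0.0075, 0.1173]
tool_rot: [1.696, 1.554, -0.026]
contact_force: [0.4, 0.4, -4.9]
opening: 0.0151
```

```bash
python3 -c "
from h import *
rep([.548,-.009,.12],-8.7)
shot('scene','s3.png')
a=cv2.imread('pics/s3.png'); cv2.imwrite('pics/s3c.png',cv2.resize(a[170:320,200:440],None,fx=3.3,fy=3.3,interpolation=2))
"
```

```text
t 6.5 tcp [ 0.5494 -0.0075  0.1173] x [ 0.017 -0.    -1.   ] yang -8.68 open 0.0151 F [ 0.4  0.4 -4.9] q [-0.15  0.45  1.59  0.    1.08 -0.  ]
shift tool [-0.0028 -0.0011  0.0017]
turn 0.02
```

View pics/s3c.png

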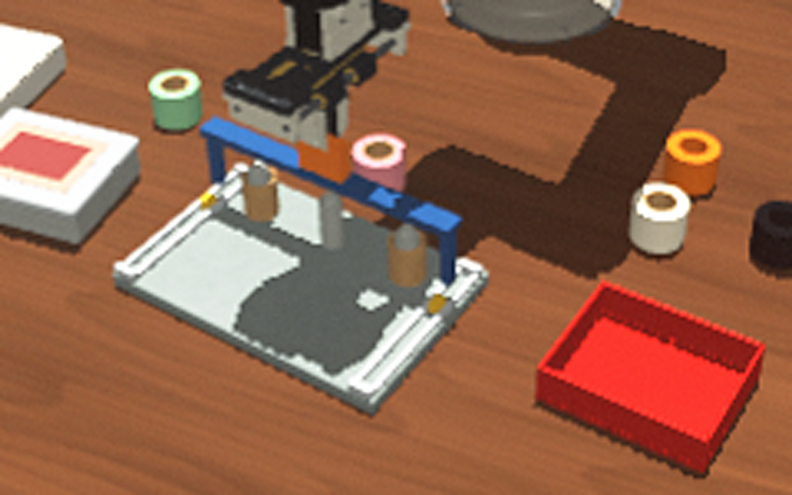

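Request:
{"name": "play_rows", "arguments": {
  "moves": [
    [[0,0.015,0,0,-1],[0,0.015,0,0,-1],[0,0.015,0,0,-1],[0,0.015,0,0,-1],[0,0.015,0,0,-1],[0,0.015,0,0,-1],[0,0.01,0,0,-1],[0,0.005,0,0,-1],[0,0,0,0,-1],[0,0,0,0,-1]]
  ]
}}

```text
time: 7.55
tool_pos: [0.6492, -0.023, 0.1125]
tool_rot: [-2.107, 1.568, 2.454]
contact_force: [0.5, 0.3, -4.2]
opening: 0.0154
```

```bash
python3 -c "
from h import *
rep([.5494+.11*.9885,-.0075-.11*.151,.0968],-8.7)
"
```

```text
t 7.55 tcp [ 0.6492 -0.023   0.1125] x [-0.002  0.002 -1.   ] yang -8.66 open 0.0154 F [ 0.5  0.3 -4.2] q [-0.15  0.64  1.27  0.    1.23 -0.  ]
shift tool [ 0.0157  0.0091 -0.0002]
turn 0.04
```

Request:
{"name": "play_rows", "arguments": {
  "moves": [
    [[0,0.004,0,0,-1],[0,0.004,0,0,-1],[0,0.002,0,0,-1],[0,0.002,0,0,-1],[0,0.002,0,0,-1],[0,0.002,0,0,-1],[0,0,0,0,-1],[0,0,0,0,-1],[0,0,0,0,-1],[0,0,0,0,-1]]
  ]
}}

```text
time: 8.55
tool_pos: [0.6511, -0.0232, 0.1085]
tool_rot: [-1.57, 1.536, 2.993]
contact_force: [-1.4, -0.3, -3.8]
opening: 0.0154
```

```bash
python3 -c "
from h import *
rep([.5494+.11*.9885,-.0075-.11*.151,.0968],-8.7)
"
```

```text
t 8.55 tcp [ 0.6511 -0.0232  0.1085] x [-0.035  0.005 -0.999] yang -8.59 open 0.0154 F [-1.4 -0.3 -3.8] q [-0.15  0.67  1.23 -0.    1.28 -0.  ]
shift tool [ 0.0114  0.0075 -0.0002]
turn 0.11
```

Request:
{"name": "play_rows", "arguments": {
  "moves": [
    [[0.005,0,0,0,-1],[0.005,0,0,0,-1],[0.002,0,0,0,-1],[0,0,0,0,-1],[0,0,0,0,-1],[0,0,0,0,-0.4],[0,0,0,0,-0.4],[0,0,0,0,-0.4],[0,0,0,0,-0.4],[0,0,0,0,-0.4]]
  ]
}}

```text
time: 9.55
tool_pos: [0.6533, -0.0236, 0.0989]
tool_rot: [-1.57, 1.544, 2.993]
contact_force: [0.1, -0.6, 0.4]
opening: 0.0274
```

```bash
python3 -c "
from h import *
rep([.5494+.11*.9885,-.0075-.11*.151,.0968],-8.7)
shot('scene','s4.png');shot('top','t4.png');shot('wrist','w4.png')
a=cv2.imread('pics/s4.png'); cv2.imwrite('pics/s4c.png',cv2.resize(a[170:320,200:440],None,fx=3.3,fy=3.3,interpolation=2))
"
```

```text
t 9.55 tcp [ 0.6533 -0.0236  0.0989] x [-0.027  0.004 -1.   ] yang -8.59 open 0.0274 F [ 0.1 -0.6  0.4] q [-0.15  0.68  1.24 -0.    1.25 -0.  ]
shift tool [ 0.0019  0.0049 -0.0002]
turn 0.11
```

View pics/s4c.png

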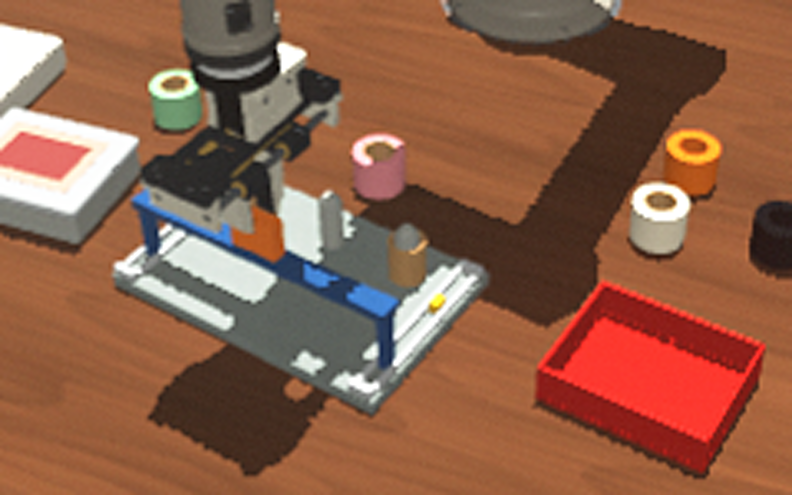

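View pics/w4.png

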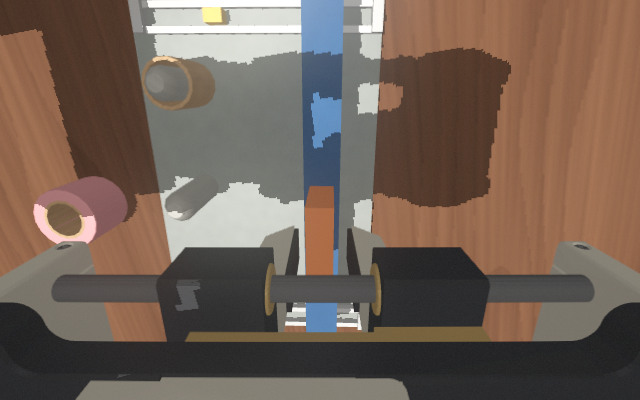

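```bash
python3 -c "
from h import *
c=cal('wrist')
th=np.radians(-8.8);ex=np.array([np.cos(th),np.sin(th)]);ey=np.array([-ex[1],ex[0]])
def S(p,z): 
    w=onz(c,p,z)[:2]; d=w-[.5454,-.0089]; return np.r_[w,d@ex,d@ey].round(4)
print('bar edges',S((302,100),.089),S((342,100),.089))
print('grip top',S((306,225),.129),S((333,225),.129))
print('bump',S((203,9),.027),S((222,9),.027))
print('sp3 top',S((168,84),.075)); print('sp2 top',S((179,206),.075))
print('base corner',S((381,32),.022))
a=cv2.imread('pics/w4.png'); cv2.imwrite('pics/w4c.png',cv2.resize(a[0:240,110:410],None,fx=2.4,fy=2.4,interpolation=2))
"
```

```text
bar edges [0.6526 0.0565 0.0959 0.081 ] [0.6767 0.0529 0.1203 0.0811]
grip top [ 0.6474 -0.0083  0.1007  0.0162] [ 0.662  -0.0103  0.1155  0.0164]
bump [0.5845 0.1311 0.0172 0.1443] [0.5986 0.1288 0.0316 0.1442]
sp3 top [0.5664 0.0793 0.0072 0.0903]
sp2 top [ 0.5486 -0.0042  0.0024  0.0051]
base corner [0.7147 0.0958 0.1513 0.1293]
```

View pics/w4c.png

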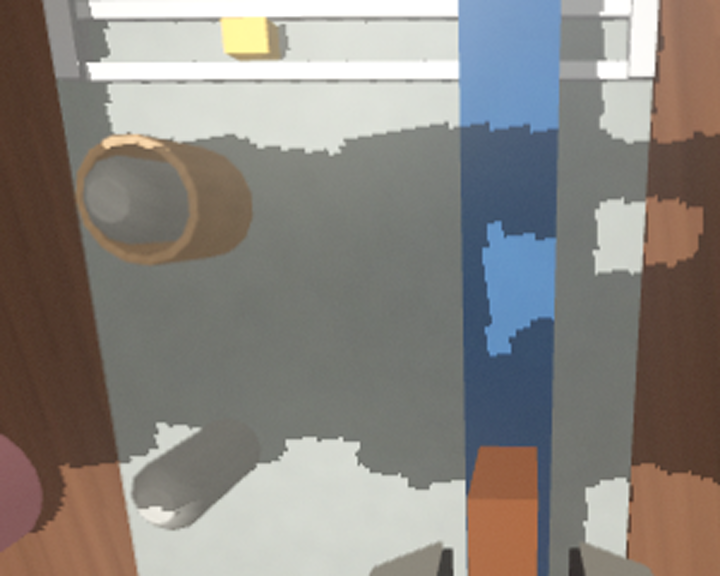

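Request:
{"name": "play_rows", "arguments": {
  "moves": [
    [[0,0.003,0,0,-0.4],[0,0.003,0,0,-0.4],[0,0.003,0,0,-0.4],[0,0.003,0,0,-0.4],[0,0.003,0,0,-0.4],[0,0.003,0,0,-0.4],[0,0.003,0,0,-0.4],[0,0.003,0,0,-0.4],[0,0.003,0,0,-0.4],[0,0.003,0,0,-0.4]]
  ]
}}

```text
time: 10.7
tool_pos: [0.6553, -0.0239, 0.0977]
tool_rot: [-1.543, 1.473, 3.022]
contact_force: [-11.4, 0.3, 7.3]
opening: 0.0279
```

```bash
python3 -c "
from h import *
rep([.5494+.11*.9885,-.0075-.11*.151,.0968],-8.7)
"
```

```text
t 10.7 tcp [ 0.6553 -0.0239  0.0977] x [-0.097  0.012 -0.995] yang -8.47 open 0.0279 F [-11.4   0.3   7.3] q [-0.15  0.73  1.15 -0.    1.36 -0.  ]
shift tool [ 0.0006  0.003  -0.0002]
turn 0.23
```

Request:
{"name": "play_rows", "arguments": {
  "moves": [
    [[0,-0.006,0,0,-0.3],[-0.03,0,0,0,-0.3],[-0.03,0,0,0,-0.3],[-0.03,0,0,0,0],[-0.03,0,0,0,0],[0,0,0,0,0],[0,0,0,0,0],[0,0,0,0,0],[0,0,0,0,0],[0,0,0,0,0]]
  ]
}}

```text
time: 11.7
tool_pos: [0.6601, -0.0242, 0.2172]
tool_rot: [-1.547, 1.468, 3.018]
contact_force: [0.4, 0.3, 0.3]
opening: 0.0457
```

```bash
python3 -c "
from h import *
rep([.5454,-.0089,.2],81.3)
"
```

```text
t 11.7 tcp [ 0.6601 -0.0242  0.2172] x [-0.102  0.013 -0.995] yang -8.46 open 0.0457 F [0.4 0.3 0.3] q [-0.15  0.67  0.94 -0.    1.64 -0.  ]
shift tool [ 0.029  -0.1133  0.0017]
turn -89.76
```

Request:
{"name": "play_rows", "arguments": {
  "moves": [
    [[0,-0.05,0,0,0],[0,-0.05,0,0,0],[0,-0.05,0,0,0],[0,-0.03,0,0,0],[0,0,0,0,0],[0,0,0,-8.5,0],[0,0,0,-8.5,0],[0,0,0,-8.5,0],[0,0,0,-8.5,0],[0,0,0,-8.5,0]]
  ]
}}

```text
time: 12.7
tool_pos: [0.4783, 0.0025, 0.2243]
tool_rot: [-2.305, 1.452, 3.013]
contact_force: [0.1, -0.2, -0.9]
opening: 0.0457
```

```bash
python3 -c "
from h import *
rep([.5454,-.0089,.2],81.3)
"
```

```text
t 12.7 tcp [0.4783 0.0025 0.2243] x [-0.118  0.015 -0.993] yang 34.93 open 0.0457 F [ 0.1 -0.2 -0.9] q [-0.15  0.31  1.5  -0.    1.45 -0.76]
shift tool [0.016  0.0504 0.0492]
turn -46.37
```

```bash
python3 -c "
from h import *
s,Rm=st(); print(Rm.T@np.array([.0495,0,0.0]), Rm.T@np.array([0,0,.05]))
"
```

```text
[-0.00583727  0.04042306  0.027967  ] [-0.04964528 -0.00441172 -0.00398532]
```

Request:
{"name": "play_rows", "arguments": {
  "moves": [
    [[0,0,0,-8.5,0],[0,0,0,-8.5,0],[0,0,0,-8.5,0],[0,0,0,-8.5,0],[0,0,0,-8.5,0],[0,0,0,-4,0],[0,0,0,0,0],[0,0,0,0,0],[0,0,0,0,0],[0,0,0,0,0]]
  ]
}}

```text
time: 13.7
tool_pos: [0.4839, 0.0011, 0.219]
tool_rot: [-3.128, 1.447, 3.011]
contact_force: [0.5, -0.2, -0.3]
opening: 0.0459
```

```bash
python3 -c "
from h import *
rep([.5454,-.0089,.2],81.3)
s,Rm=st(); print(Rm.T@np.array([.05,0,0.0]), Rm.T@np.array([0,0,.05]))
"
```

```text
t 13.7 tcp [0.4839 0.0011 0.219 ] x [-0.122  0.016 -0.992] yang 81.75 open 0.0459 F [ 0.5 -0.2 -0.3] q [-0.15  0.33  1.49 -0.    1.44 -1.58]
shift tool [ 0.0112 -0.001   0.0642]
turn 0.45
[-0.00611471  0.00717576  0.04910314] [-4.96181640e-02 -8.14487787e-05 -6.16694189e-03]
```

Request:
{"name": "play_rows", "arguments": {
  "moves": [
    [[-0.006,0,0.049,0,0],[-0.006,0,0.049,0,0],[-0.006,0,0.049,0,0],[-0.006,0,0.049,0,0],[-0.006,0,0.049,0,0],[-0.006,0,0.049,0,0],[-0.006,0,0.049,0,0],[-0.006,0,0.049,0,0],[-0.006,0,0.049,0,0],[-0.006,0,0.049,0,0]]
  ]
}}

```text
time: 14.7
tool_pos: [0.8189, -0.0566, 0.1673]
tool_rot: [3.038, 1.512, 2.887]
contact_force: [0.4, 0.9, 1.2]
opening: 0.0463
```

```bash
python3 -c "
from h import *
rep([.5454,-.0089,.2],81.3)
s,Rm=st(); print(Rm.T@np.array([.05,0,0.0]), Rm.T@np.array([0,0,.05]))
"
```

```text
t 14.7 tcp [ 0.8189 -0.0566  0.1673] x [-0.057  0.015 -0.998] yang 81.32 open 0.0463 F [0.4 0.9 1.2] q [-0.16  1.17  0.04  0.01  1.99 -1.58]
shift tool [-0.0164  0.0061 -0.279 ]
turn 0.02
[-0.0028405   0.00754908  0.04934514] [-0.04991378  0.00030238 -0.00291949]
```

```bash
python3 -c "
from h import *
s,R_=st(); print(s['qpos'], s['qvel'])
"
```

```text
[-0.16448608  1.16955989  0.03773342  0.00579035  1.99279131 -1.58167799] [-0.04157407  0.20992481 -0.02347882  0.02786957 -0.3772948  -0.02342745]
```

Request:
{"name": "play_rows", "arguments": {
  "moves": [
    [[-0.004,0.001,-0.045,0,0],[-0.004,0.001,-0.045,0,0],[-0.004,0.001,-0.045,0,0],[-0.004,0.001,-0.045,0,0],[-0.004,0.001,-0.045,0,0],[-0.004,0.001,-0.045,0,0],[0,0,0,0,0],[0,0,0,0,0],[0,0,0,0,0],[0,0,0,0,0]]
  ]
}}

```text
time: 15.7
tool_pos: [0.5975, -0.0184, 0.1881]
tool_rot: [3.068, 1.491, 2.909]
contact_force: [-0.7, 0.2, 0.2]
opening: 0.0459
```

```bash
python3 -c "
from h import *
rep([.5454,-.0089,.2],81.3)
shot('wrist','w5.png')
s,R_=st(); print(s['qpos'], s['qvel'])
"
```

```text
t 15.7 tcp [ 0.5975 -0.0184  0.1881] x [-0.078  0.018 -0.997] yang 80.84 open 0.0459 F [-0.7  0.2  0.2] q [-0.16  0.54  1.25  0.01  1.44 -1.57]
shift tool [-0.0076  0.0012 -0.0537]
turn -0.46
[-0.16226176  0.53707365  1.24656239  0.00567377  1.43781877 -1.5744903 ] [ 0.00023052  0.00075823  0.00908362 -0.00168908 -0.00052762 -0.00144573]
```

View pics/w5.png

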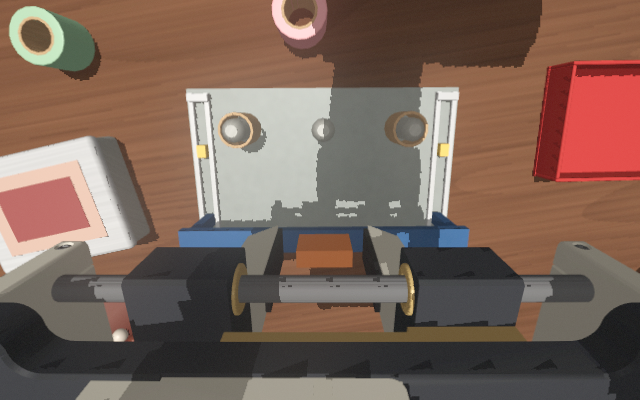

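```bash
python3 -c "
from h import *
c=cal('wrist')
for p in [(235,130),(321,129),(408,128)]: print(onz(c,p,.075).round(4))
for p in [(187,88),(459,88)]: print(onz(c,p,.015).round(4))
a=cv2.imread('pics/w5.png'); cv2.imwrite('pics/w5c.png',cv2.resize(a[80:160,180:460],None,fx=2.85,fy=2.85,interpolation=2))
"
```

```text
[ 0.5297 -0.0918  0.075 ]
[ 0.5421 -0.0091  0.075 ]
[0.5546 0.0747 0.075 ]
[ 0.4754 -0.1516  0.015 ]
[0.5243 0.1526 0.015 ]
```

View pics/w5c.png

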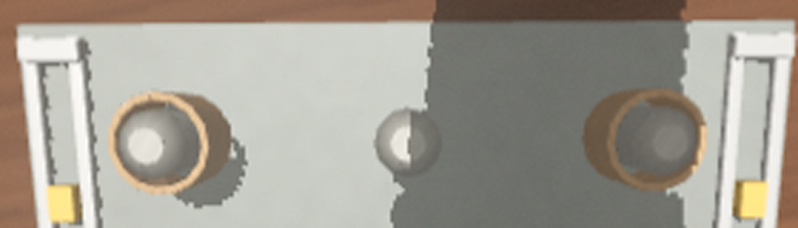

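```bash
python3 -c "
from h import *
c=cal('wrist')
for p in [(231.6,130.9),(322,130.2),(415,130.2)]: print(onz(c,p,.075).round(4))
for p in [(235.8,129.8),(409.8,128.8)]: print(onz(c,p,.060).round(4))
"
```

```text
[ 0.53   -0.0952  0.075 ]
[ 0.5434 -0.0083  0.075 ]
[0.5578 0.0812 0.075 ]
[ 0.5296 -0.0951  0.06  ]
[0.557  0.0805 0.06  ]
```

```bash
python3 -c "
from h import *
rep([.5283,-.0961,.11],81)
"
```

```text
t 15.75 tcp [ 0.5975 -0.0184  0.1879] x [-0.078  0.018 -0.997] yang 80.85 open 0.046 F [-0.5  0.7  0.1] q [-0.16  0.54  1.25  0.01  1.44 -1.57]
shift tool [ 0.0816 -0.0881 -0.0496]
turn -0.15
```

Request:
{"name": "play_rows", "arguments": {
  "moves": [
    [[0,-0.03,-0.017,0,0.3],[0,-0.03,-0.017,0,0.3],[0,-0.028,-0.016,0,0.3],[0.03,0,0,0,0.3],[0.03,0,0,0,0.3],[0.02,0,0,0,0.3],[0,0,0,0,0.3],[0,0,0,0,0.3],[0,0,0,0,0.3],[0,0,0,0,0.3]]
  ]
}}

```text
time: 16.75
tool_pos: [0.5364, -0.103, 0.1082]
tool_rot: [3.079, 1.498, 2.918]
contact_force: [0.3, -0.6, 0.2]
opening: 0.0593
```

```bash
python3 -c "
from h import *
rep([.5283,-.0961,.026],81)
shot('wrist','w6.png')
"
```

```text
t 16.75 tcp [ 0.5364 -0.103   0.1082] x [-0.071  0.016 -0.997] yang 80.76 open 0.0593 F [ 0.3 -0.6  0.2] q [-0.33  0.51  1.52 -0.01  1.18 -1.73]
shift tool [ 0.0827  0.0051 -0.0031]
turn -0.24
```

View pics/w6.png

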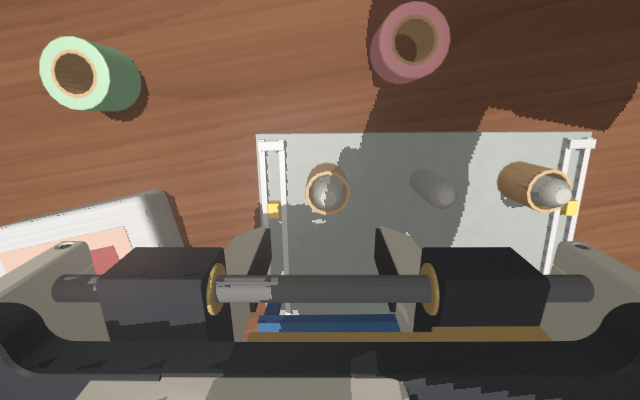

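```bash
python3 -c "
from h import *
c=cal('wrist')
print(onz(c,(327.5,189),.06).round(4), onz(c,(330,196),.075).round(4),onz(c,(559,192),.075).round(4))
print(onz(c,(548,190),.06).round(4),'pink',onz(c,(414,40),.045).round(4),'green',onz(c,(74,74),.045).round(4))
"
```

```text
[ 0.5261 -0.0958  0.06  ] [ 0.5281 -0.0946  0.075 ] [0.5531 0.0774 0.075 ]
[0.5558 0.0798 0.06  ] pink [ 0.4249 -0.0127  0.045 ] green [ 0.4064 -0.2771  0.045 ]
```

Request:
{"name": "play_rows", "arguments": {
  "moves": [
    [[0,0.006,-0.005,0,0.3],[0.025,0,0,0,0.3],[0.025,0,0,0,0.3],[0,0,0,0,0.3],[0,0,0,0,0.3],[0,0,0,0,0.3],[0,0,0,0,0.3],[0,0,0,0,0.3],[0,0,0,0,0.3],[0,0,0,0,0.3]]
  ]
}}

```text
time: 17.8
tool_pos: [0.5331, -0.0944, 0.0663]
tool_rot: [3.095, 1.513, 2.935]
contact_force: [-0.7, -0.1, 0.1]
opening: 0.0597
```

```bash
python3 -c "
from h import *
rep([.5265,-.0958,.026],81)
shot('wrist','w7.png')
"
```

```text
t 17.8 tcp [ 0.5331 -0.0944  0.0663] x [-0.057  0.012 -0.998] yang 80.83 open 0.0597 F [-0.7 -0.1  0.1] q [-0.31  0.54  1.6  -0.01  1.06 -1.72]
shift tool [ 0.0406 -0.0026 -0.004 ]
turn -0.17
```

View pics/w7.png

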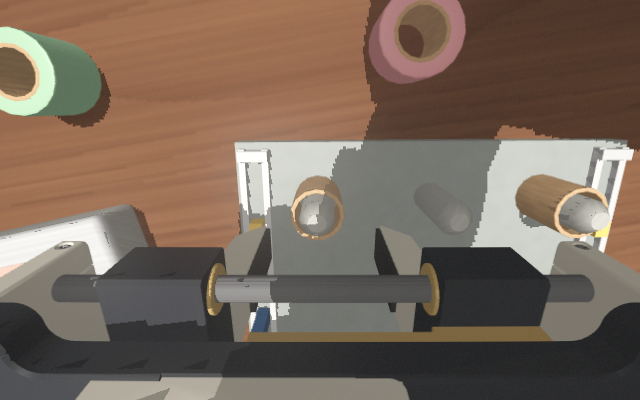

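```bash
python3 -c "
from h import *
c=cal('wrist')
print(onz(c,(318,213),.06).round(4))
"
```

```text
[ 0.5278 -0.0954  0.06  ]
```

Request:
{"name": "play_rows", "arguments": {
  "moves": [
    [[0,-0.002,-0.006,0,0.3],[0.02,0,0,0,0.3],[0.021,0,0,0,0.3],[0,0,0,0,-1],[0,0,0,0,-1],[0,0,0,0,-1],[0,0,0,0,-1],[0,0,0,0,-1],[0,0,0,0,-1],[0,0,0,0,-1]]
  ],
  "grip_force": 8
}}

```text
time: 18.85
tool_pos: [0.525, -0.0961, 0.0288]
tool_rot: [3.111, 1.518, 2.951]
contact_force: [0.3, 0.6, -1.3]
opening: 0.0369
```

```bash
python3 -c "
from h import *
rep([.592,.335,.15],81)
shot('wrist','w8.png')
"
```

```text
t 18.85 tcp [ 0.525  -0.0961  0.0288] x [-0.052  0.01  -0.999] yang 80.83 open 0.0369 F [ 0.3  0.6 -1.3] q [-0.32  0.58  1.66 -0.01  0.95 -1.73]
shift tool [-0.1202  0.4364 -0.0089]
turn -0.17
```

View pics/w8.png

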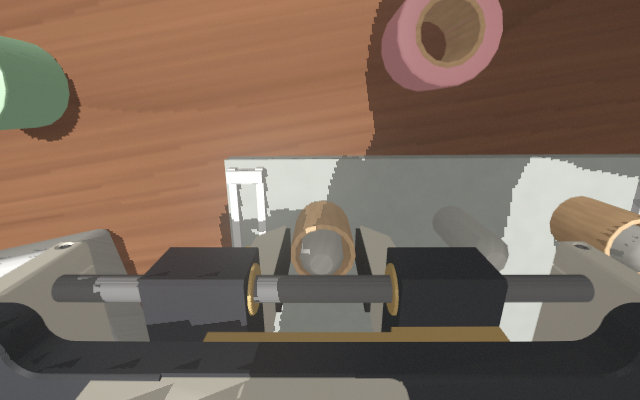

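Request:
{"name": "play_rows", "arguments": {
  "moves": [
    [[-0.02,0,0,0,-1],[-0.04,0,0,0,-1],[-0.04,0,0,0,-1],[-0.02,0,0,0,-1],[0,0.045,0,0,-1],[0,0.045,0,0,-1],[0,0.045,0,0,-1],[0,0.045,0,0,-1],[0,0.045,0,0,-1],[0,0.045,0,0,-1]]
  ]
}}

```text
time: 19.9
tool_pos: [0.5771, 0.172, 0.1551]
tool_rot: [3.12, 1.52, 2.949]
contact_force: [0.3, -0.9, 0.5]
opening: 0.0369
```

```bash
python3 -c "
from h import *
rep([.592,.335,.15],81)
shot('wrist','w9.png')
"
```

```text
t 19.9 tcp [0.5771 0.172  0.1551] x [-0.049  0.01  -0.999] yang 80.18 open 0.0369 F [ 0.3 -0.9  0.5] q [ 0.15  0.55  1.32  0.02  1.32 -1.25]
shift tool [ 0.006   0.1631 -0.0128]
turn -0.82
```

View pics/w9.png

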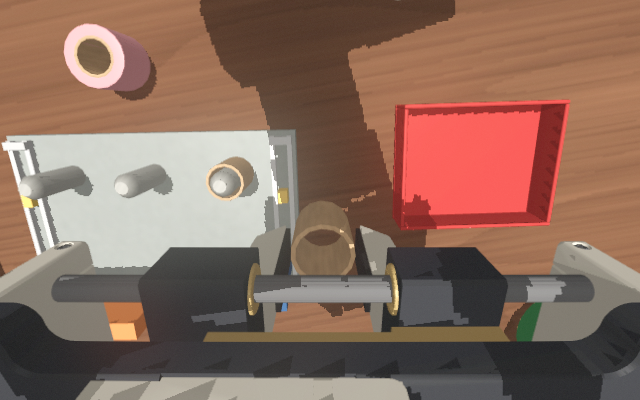

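```bash
python3 -c "
from h import *
c=cal('wrist')
P=np.array([onz(c,p,.04) for p in [(395,107),(570,100),(551,222),(401,228)]]);print(P.round(4),P.mean(0))
m=P.mean(0)
rep([m[0],m[1]+.03,.15],81)
for p in [(240,177),(136,180),(43,183)]: print(onz(c,p,.075).round(4))
"
```

```text
[[0.5166 0.2618 0.04  ]
 [0.5378 0.4288 0.04  ]
 [0.662  0.4138 0.04  ]
 [0.6416 0.2549 0.04  ]] [0.58947238 0.33981327 0.04      ]
t 19.95 tcp [0.5772 0.1792 0.155 ] x [-0.049  0.014 -0.999] yang 80.42 open 0.0369 F [-2.7  4.  -0.2] q [ 0.16  0.55  1.31  0.02  1.32 -1.25]
shift tool [ 0.007   0.1899 -0.0193]
turn -0.58
[0.5524 0.1101 0.075 ]
[0.5393 0.0172 0.075 ]
[ 0.5278 -0.067   0.075 ]
```

Request:
{"name": "play_rows", "arguments": {
  "moves": [
    [[0,0.04,-0.003,0,-1],[0,0.04,-0.003,0,-1],[0,0.04,-0.003,0,-1],[0,0.03,-0.003,0,-1],[0,0,0,0,-1],[0,0,0,0,-1],[0,0,0,0,-1],[0,0,0,0,-1],[0,0,0,0,-1],[0,0,0,0,-1]]
  ]
}}

```text
time: 20.95
tool_pos: [0.5896, 0.3328, 0.1547]
tool_rot: [3.092, 1.518, 2.926]
contact_force: [0.2, -0.1, -0.2]
opening: 0.0371
```

```bash
python3 -c "
from h import *
rep([.592,.335,.15],81)
shot('wrist','w10.png')
"
```

```text
t 20.95 tcp [0.5896 0.3328 0.1547] x [-0.051  0.011 -0.999] yang 80.49 open 0.0371 F [ 0.2 -0.1 -0.2] q [ 0.39  0.69  1.06  0.03  1.43 -1.02]
shift tool [0.0046 0.0026 0.0022]
turn -0.51
```

View pics/w10.png

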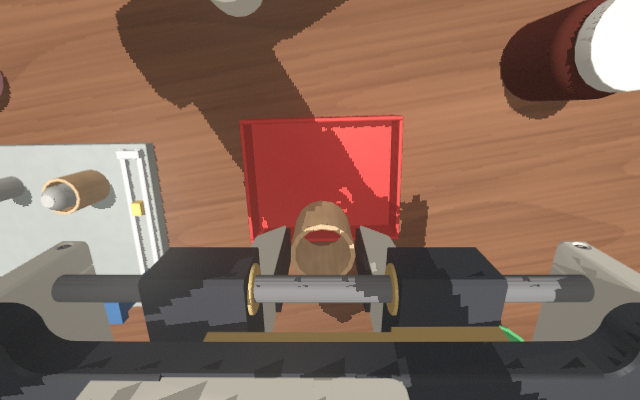

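```bash
python3 -c "
from h import *
c=cal('wrist')
P=np.array([onz(c,p,.04) for p in [(241,122),(403,117),(399,236),(248,240)]]);print(P.round(4),P.mean(0))
rep([P.mean(0)[0],P.mean(0)[1]+.033,.04],81)
"
```

```text
[[0.5179 0.2663 0.04  ]
 [0.5392 0.4215 0.04  ]
 [0.6622 0.4051 0.04  ]
 [0.6398 0.2449 0.04  ]] [0.58977874 0.33445912 0.04      ]
t 21.0 tcp [0.5897 0.3328 0.1548] x [-0.051  0.011 -0.999] yang 80.48 open 0.0373 F [ 0.3  0.1 -0.1] q [ 0.39  0.69  1.06  0.03  1.43 -1.02]
shift tool [0.115  0.0339 0.0004]
turn -0.52
```

Request:
{"name": "play_rows", "arguments": {
  "moves": [
    [[0,0.006,0.028,0,-1],[0.03,0,0,0,-1],[0.04,0,0,0,-1],[0.04,0,0,0,-1],[0.014,0,0,0,-1],[0,0,0,0,-1],[0,0,0,0,-1],[0,0,0,0,-1],[0,0,0,0,-1],[0,0,0,0,-1]]
  ]
}}

```text
time: 22.0
tool_pos: [0.6179, 0.3339, 0.0325]
tool_rot: [2.936, 1.528, 2.766]
contact_force: [0.0, -0.2, -0.6]
opening: 0.0366
```

```bash
python3 -c "
from h import *
rep([.618,.334,.023],81)
shot('wrist','w11.png')
"
```

```text
t 22.0 tcp [0.6179 0.3339 0.0325] x [-0.04   0.016 -0.999] yang 80.25 open 0.0366 F [ 0.  -0.2 -0.6] q [ 0.37  0.83  1.13  0.03  1.21 -1.04]
shift tool [0.0095 0.     0.0005]
turn -0.75
```

View pics/w11.png

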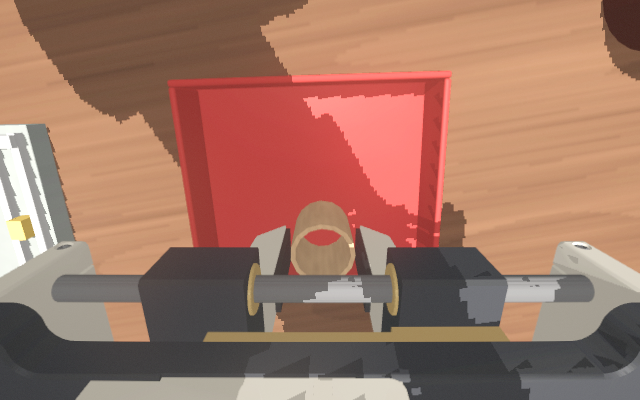

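Core 1 is inside the tray. I'll lower it a bit more, release it and rise.

Request:
{"name": "play_rows", "arguments": {
  "moves": [
    [[0.009,0,0,0,-1],[0,0,0,0,-1],[0,0,0,0,-0.05],[0,0,0,0,-0.05],[0,0,0,0,-0.05],[0,0,0,0,-0.05],[-0.02,0,0,0,0],[-0.04,0,0,0,0],[-0.04,0,0,0,0.3],[-0.03,0,0,0,0.3]]
  ]
}}

```text
time: 23.05
tool_pos: [0.6198, 0.3311, 0.1512]
tool_rot: [3.087, 1.519, 2.918]
contact_force: [0.2, -0.0, -0.0]
opening: 0.0566
```

```bash
python3 -c "
from h import *
rep([.5565,.0808,.12],81)
shot('scene','s12.png')
"
```

```text
t 23.05 tcp [0.6198 0.3311 0.1512] x [-0.05   0.011 -0.999] yang 80.27 open 0.0566 F [ 0.2 -0.  -0. ] q [ 0.37  0.74  0.97  0.03  1.47 -1.04]
shift tool [ 0.0315 -0.2575 -0.0185]
turn -0.73
```

View pics/s12.png

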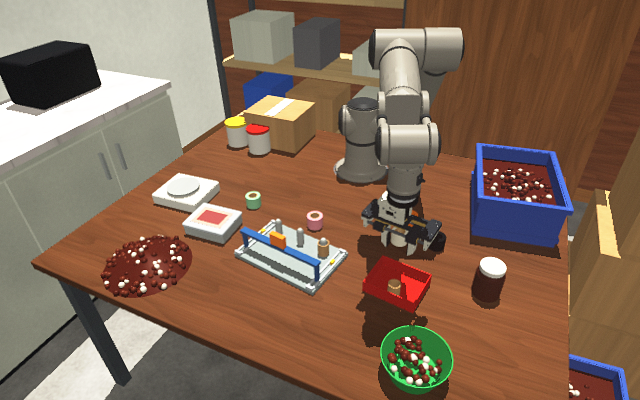

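Request:
{"name": "play_rows", "arguments": {
  "moves": [
    [[0,-0.045,-0.003,0,0.3],[0,-0.045,-0.003,0,0.3],[0,-0.045,-0.003,0,0.3],[0,-0.045,-0.003,0,0.3],[0,-0.04,-0.003,0,0.3],[0,-0.03,-0.003,-0.7,0.3],[0.02,0,0,0,0.3],[0,0,0,0,0.3],[0,0,0,0,0.3],[0,0,0,0,0.3]]
  ]
}}

```text
time: 24.1
tool_pos: [0.5614, 0.0816, 0.139]
tool_rot: [2.795, 1.536, 2.641]
contact_force: [0.6, 0.1, -0.0]
opening: 0.0598
```

```bash
python3 -c "
from h import *
rep([.5562,.0805,.028],81)
shot('wrist','w13.png')
"
```

```text
t 24.1 tcp [0.5614 0.0816 0.139 ] x [-0.03   0.017 -0.999] yang 81.14 open 0.0598 F [ 0.6  0.1 -0. ] q [-0.    0.49  1.47  0.02  1.22 -1.42]
shift tool [ 0.111  -0.0031 -0.0013]
turn 0.14
```

View pics/w13.png

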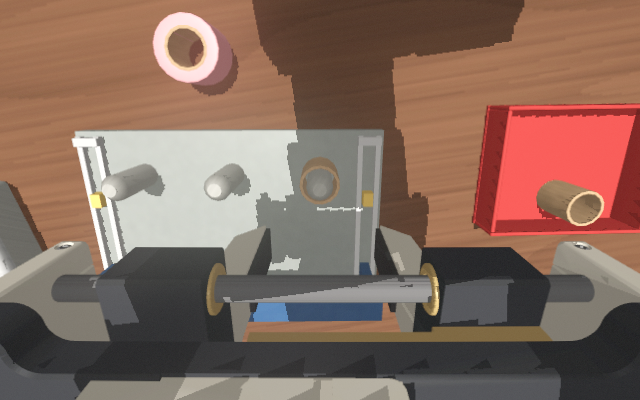

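```bash
python3 -c "
from h import *
c=cal('wrist')
print('core3',onz(c,(320,182),.06).round(4))
for p in [(112,190),(214,189)]: print(onz(c,p,.075).round(4))
rep(np.r_[onz(c,(320,182),.06)[:2],.026],81)
"
```

```text
core3 [0.5546 0.0827 0.06  ]
[ 0.5298 -0.0925  0.075 ]
[ 0.5426 -0.0067  0.075 ]
t 24.15 tcp [0.5617 0.0817 0.1392] x [-0.03   0.017 -0.999] yang 81.16 open 0.0595 F [ 0.  -0.1 -0.4] q [-0.    0.49  1.47  0.02  1.22 -1.42]
shift tool [ 0.1134 -0.0015 -0.0035]
turn 0.16
```

Request:
{"name": "play_rows", "arguments": {
  "moves": [
    [[0.03,-0.001,-0.004,0,0.3],[0.03,0,0,0,0.3],[0.03,0,0,0,0.3],[0.02,0,0,0,0.3],[0,0,0,0,0.3],[0,0,0,0,-1],[0,0,0,0,-1],[0,0,0,0,-1],[0,0,0,0,-1],[0,0,0,0,-1]]
  ]
}}

```text
time: 25.15
tool_pos: [0.5596, 0.0813, 0.0332]
tool_rot: [2.991, 1.551, 2.847]
contact_force: [-1.9, -11.6, -3.6]
opening: 0.029
```

```bash
python3 -c "
from h import *
rep([.565,.335,.15],81)
shot('wrist','w14.png')
"
```

```text
t 25.15 tcp [0.5596 0.0813 0.0332] x [-0.019  0.006 -1.   ] yang 81.78 open 0.029 F [ -1.9 -11.6  -3.6] q [ 0.01  0.6   1.6   0.01  0.96 -1.43]
shift tool [-0.1154  0.2522 -0.0332]
turn 0.78
```

View pics/w14.png

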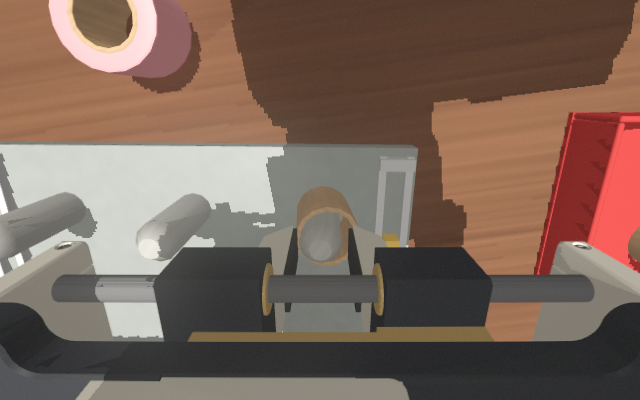

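Request:
{"name": "play_rows", "arguments": {
  "moves": [
    [[0,0,0,0,0.2],[0,0,0,0,0.2],[0,0,0,0,0.2],[0,0,0,0,0.2],[0.005,0.001,-0.006,0,0.2],[0,0,0,0,0.2],[0,0,0,0,-1],[0,0,0,0,-1],[0,0,0,0,-1],[0,0,0,0,-1]]
  ]
}}

```text
time: 26.2
tool_pos: [0.5553, 0.0832, 0.0314]
tool_rot: [2.869, 1.557, 2.726]
contact_force: [0.2, 0.0, -0.3]
opening: 0.0349
```

```bash
python3 -c "
from h import *
rep([.565,.335,.15],81)
shot('wrist','w15.png')
"
```

```text
t 26.2 tcp [0.5553 0.0832 0.0314] x [-0.013  0.006 -1.   ] yang 81.77 open 0.0349 F [ 0.2  0.  -0.3] q [ 0.01  0.6   1.62  0.01  0.94 -1.42]
shift tool [-0.1173  0.251  -0.028 ]
turn 0.77
```

View pics/w15.png

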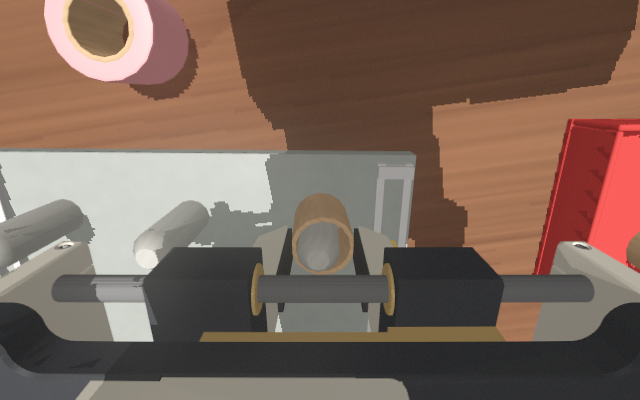

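Request:
{"name": "play_rows", "arguments": {
  "moves": [
    [[0,0,0,0,-1],[0,0,0,0,-1],[-0.02,0,0,0,-1],[-0.03,0,0,0,-1],[-0.03,0,0,0,-1],[-0.03,0,0,0,-1],[-0.01,0,0,0,-1],[0,0,0,0,-1],[0,0,0,0,-1],[0,0,0,0,-1]]
  ]
}}

```text
time: 27.25
tool_pos: [0.5548, 0.0823, 0.1516]
tool_rot: [3.005, 1.55, 2.861]
contact_force: [-0.7, -0.6, -0.2]
opening: 0.0355
```

```bash
python3 -c "
from h import *
rep([.562,.335,.15],81)
shot('wrist','w16.png')
"
```

```text
t 27.25 tcp [0.5548 0.0823 0.1516] x [-0.02   0.006 -1.   ] yang 81.74 open 0.0355 F [-0.7 -0.6 -0.2] q [ 0.01  0.46  1.48  0.01  1.22 -1.42]
shift tool [ 0.0029  0.2511 -0.0291]
turn 0.74
```

View pics/w16.png

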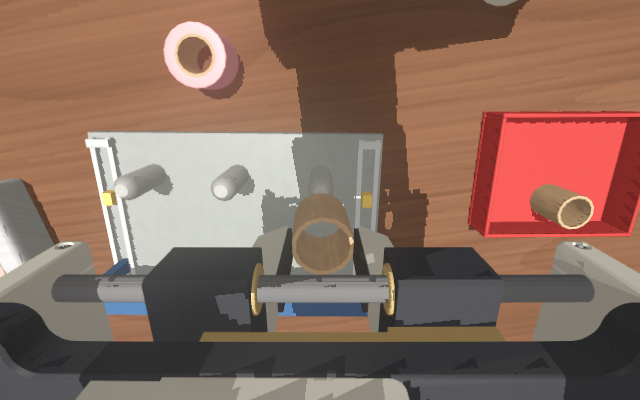

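Core 3 is lifted and held firmly, and all three spindles are bare. Next I'll take it to the tray's near half.

Request:
{"name": "play_rows", "arguments": {
  "moves": [
    [[0,0.045,-0.005,0,-1],[0,0.045,-0.005,0,-1],[0,0.045,-0.005,0,-1],[0,0.045,-0.005,0,-1],[0,0.04,-0.005,0,-1],[0,0.025,-0.003,0,-1],[0,0,0,0,-1],[0.03,0,0,0,-1],[0.03,0,0,0,-1],[0,0,0,0,-1]]
  ]
}}

```text
time: 28.3
tool_pos: [0.556, 0.3343, 0.077]
tool_rot: [-2.954, 1.532, -3.102]
contact_force: [-0.9, -0.7, -1.3]
opening: 0.0351
```

```bash
python3 -c "
from h import *
rep([.562,.335,.03],81)
shot('wrist','w17.png')
"
```

```text
t 28.3 tcp [0.556  0.3343 0.077 ] x [-0.039 -0.002 -0.999] yang 81.55 open 0.0351 F [-0.9 -0.7 -1.3] q [ 0.42  0.69  1.27  0.02  1.21 -1.01]
shift tool [0.0467 0.0019 0.0076]
turn 0.55
```

View pics/w17.png

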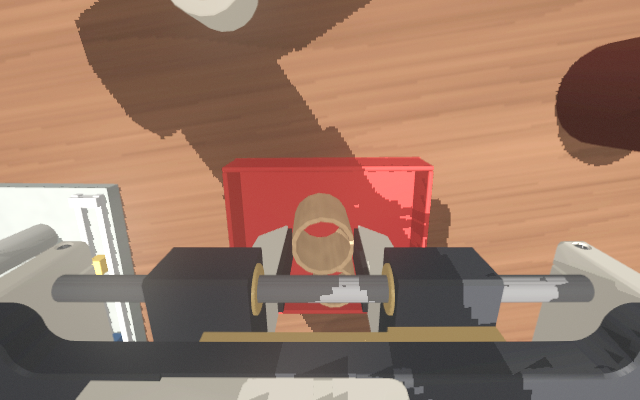

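Request:
{"name": "play_rows", "arguments": {
  "moves": [
    [[0.025,0,0.004,0,-1],[0.025,0,0,0,-1],[0.002,0,0,0,-1],[0,0,0,0,-0.05],[0,0,0,0,-0.05],[0,0,0,0,-0.05],[-0.02,0,0,0,0],[-0.04,0,0,0,0.2],[-0.04,0,0,0,0.4],[-0.03,0,0,0,0.6]]
  ]
}}

```text
time: 29.35
tool_pos: [0.5675, 0.3317, 0.1698]
tool_rot: [-3.081, 1.543, 3.051]
contact_force: [0.2, 0.5, -0.1]
opening: 0.0654
```

```bash
python3 -c "
from h import *
rep([.39,.294,.15],81)
shot('scene','s18.png');shot('top','t18.png')
c=cal('top'); 
a=cv2.imread('pics/s18.png'); b=cv2.imread('pics/t18.png')
cv2.imwrite('pics/s18c.png',np.vstack([cv2.resize(a[170:320,200:460],None,fx=2.4,fy=2.4,interpolation=2),cv2.resize(b[140:250,180:440],None,fx=2.4,fy=2.4,interpolation=2)])[:600])
"
```

```text
t 29.35 tcp [0.5675 0.3317 0.1698] x [-0.028  0.003 -1.   ] yang 81.35 open 0.0654 F [ 0.2  0.5 -0.1] q [ 0.41  0.63  1.13  0.01  1.4  -1.02]
shift tool [ 0.0247 -0.0639 -0.1692]
turn 0.35
```

View pics/s18c.png

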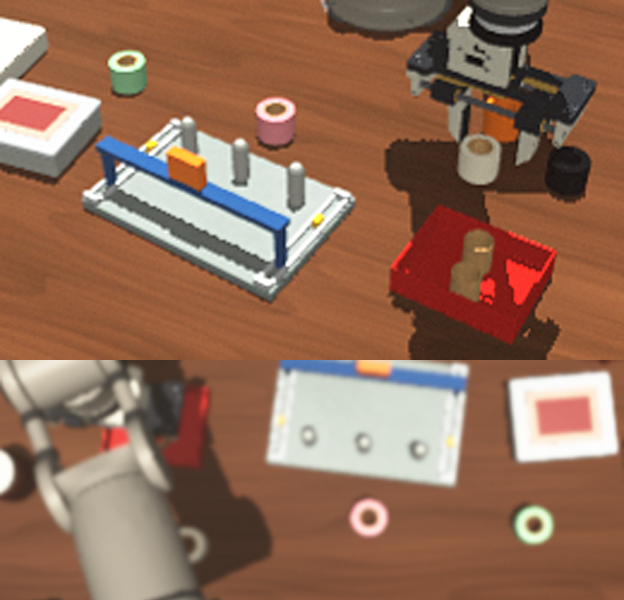

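Request:
{"name": "play_rows", "arguments": {
  "moves": [
    [[0,-0.016,-0.042,0,0.7],[0,-0.016,-0.042,0,0.7],[0,-0.016,-0.042,0,0.7],[0,-0.014,-0.038,0,0.7],[0.02,0,0,0,0.7],[0,0,0,0,0.7],[0,0,0,0,0.7],[0,0,0,0,0.7],[0,0,0,0,0.7],[0,0,0,0,0.7]]
  ]
}}

```text
time: 30.45
tool_pos: [0.3948, 0.2952, 0.1586]
tool_rot: [2.623, 1.555, 2.471]
contact_force: [0.2, -1.1, 0.5]
opening: 0.0781
```

```bash
python3 -c "
from h import *
rep([.39,.294,.03],81)
shot('wrist','w19.png');shot('scene','s19.png')
"
```

```text
t 30.45 tcp [0.3948 0.2952 0.1586] x [-0.012  0.01  -1.   ] yang 81.27 open 0.0781 F [ 0.2 -1.1  0.5] q [ 0.48  0.32  1.67  0.02  1.15 -0.95]
shift tool [ 0.1286 -0.0029 -0.0028]
turn 0.27
```

View pics/w19.png

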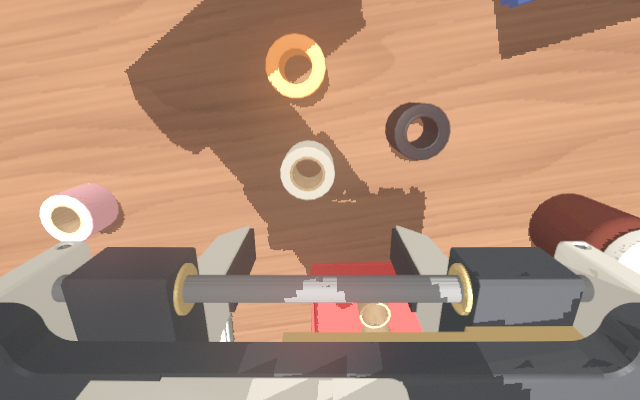

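View pics/s19.png

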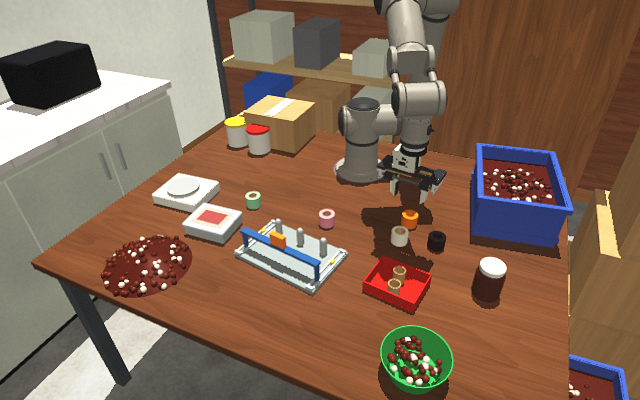

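Both cores stand in the tray, at (398,271) and (394,285) in the scene view. The pink roll has been knocked to (327,218). The cream roll's rim is at wrist (308,172), with orange (296,66) and black (418,131) well apart.

```bash
python3 -c "
from h import *
c=cal('wrist')
w=onz(c,(308,173),.045);print(w.round(4))
cs=cal('scene'); print('pink',onz(cs,(327,213),.045).round(4))
rep(np.r_[w[:2],.022],81)
"
```

```text
[0.3873 0.2836 0.045 ]
pink [0.3959 0.0238 0.045 ]
t 30.55 tcp [0.3946 0.2951 0.1584] x [-0.013  0.01  -1.   ] yang 81.27 open 0.0778 F [ 0.7 -0.3  0.4] q [ 0.48  0.32  1.67  0.02  1.15 -0.95]
shift tool [ 0.1364 -0.0135 -0.0035]
turn 0.27
```

Request:
{"name": "play_rows", "arguments": {
  "moves": [
    [[0.02,-0.013,-0.005,0,0.7],[0.03,0,0,0,0.7],[0.03,0,0,0,0.7],[0,0,0,0,0.7],[0,0,0,0,0.7],[0,0,0,0,0.7],[0,0,0,0,0.7],[0,0,0,0,0.7],[0,0,0,0,0.7],[0,0,0,0,0.7]]
  ]
}}

```text
time: 31.55
tool_pos: [0.3918, 0.2858, 0.0825]
tool_rot: [1.84, 1.556, 1.687]
contact_force: [-0.2, -0.0, -0.9]
opening: 0.0782
```

```bash
python3 -c "
from h import *
rep([.387,.2836,.015],81)
shot('wrist','w20.png')
"
```

```text
t 31.55 tcp [0.3918 0.2858 0.0825] x [-0.002  0.015 -1.   ] yang 81.26 open 0.0782 F [-0.2 -0.  -0.9] q [ 0.46  0.4   1.8   0.02  0.94 -0.97]
shift tool [ 0.0675 -0.0038 -0.0041]
turn 0.26
```

View pics/w20.png

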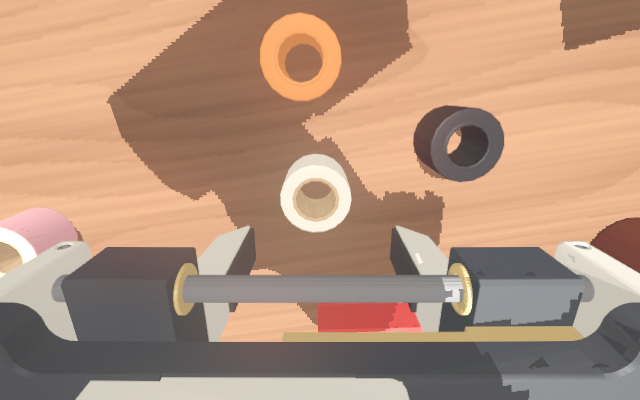

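```bash
python3 -c "
from h import *
c=cal('wrist')
w=onz(c,(316,198),.045);print(w.round(4))
rep(np.r_[w[:2],.015],81)
"
```

```text
[0.3868 0.2832 0.045 ]
t 31.6 tcp [0.3918 0.2858 0.0825] x [-0.002  0.015 -1.   ] yang 81.26 open 0.0778 F [0.5 1.5 0.1] q [ 0.46  0.4   1.8   0.02  0.94 -0.97]
shift tool [ 0.0674 -0.0043 -0.0043]
turn 0.26
```

Request:
{"name": "play_rows", "arguments": {
  "moves": [
    [[0.02,-0.004,-0.006,0,0.7],[0.025,0,0,0,0.7],[0.02,0,0,0,0.7],[0,0,0,0,0.7],[0,0,0,0,0.7],[0,0,0,0,0.7],[0,0,0,0,0.7],[0,0,0,0,0.7],[0,0,0,0,0.7],[0,0,0,0,0.7]]
  ]
}}

```text
time: 32.6
tool_pos: [0.3885, 0.2855, 0.0207]
tool_rot: [1.37, 1.55, 1.217]
contact_force: [0.5, -0.8, -1.1]
opening: 0.0778
```

```bash
python3 -c "
from h import *
rep([.3868,.2832,.015],81)
shot('wrist','w21.png')
"
```

```text
t 32.6 tcp [0.3885 0.2855 0.0207] x [ 0.007  0.02  -1.   ] yang 81.27 open 0.0778 F [ 0.5 -0.8 -1.1] q [ 0.46  0.49  1.88  0.02  0.76 -0.97]
shift tool [ 0.0057 -0.0026 -0.0014]
turn 0.27
```

View pics/w21.png

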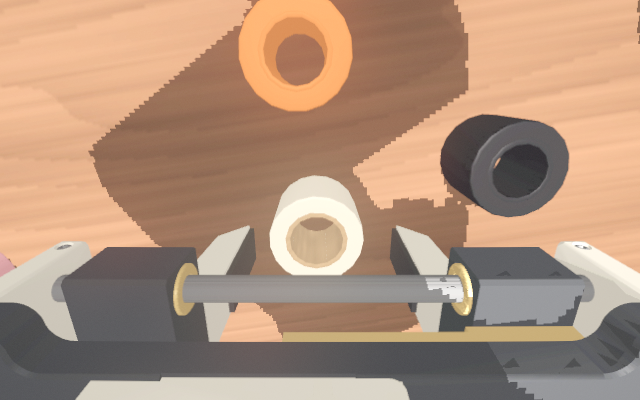

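Request:
{"name": "play_rows", "arguments": {
  "moves": [
    [[0.006,-0.003,-0.002,0,0.7],[0,0,0,0,0.7],[0,0,0,0,-1],[0,0,0,0,-1],[0,0,0,0,-1],[0,0,0,0,-1],[0,0,0,0,-1],[0,0,0,0,-1],[0,0,0,0,-1],[0,0,0,0,-1]]
  ],
  "grip_force": 15
}}

```text
time: 33.65
tool_pos: [0.3856, 0.2826, 0.0139]
tool_rot: [1.393, 1.551, 1.241]
contact_force: [-0.3, 0.0, -0.9]
opening: 0.0543
```

```bash
python3 -c "
from h import *
rep([.558,.0811,.15],81)
shot('wrist','w22.png')
"
```

```text
t 33.65 tcp [0.3856 0.2826 0.0139] x [ 0.007  0.019 -1.   ] yang 81.28 open 0.0543 F [-0.3  0.  -0.9] q [ 0.46  0.5   1.89  0.02  0.74 -0.97]
shift tool [-0.1388 -0.1703  0.2014]
turn 0.28
```

View pics/w22.png

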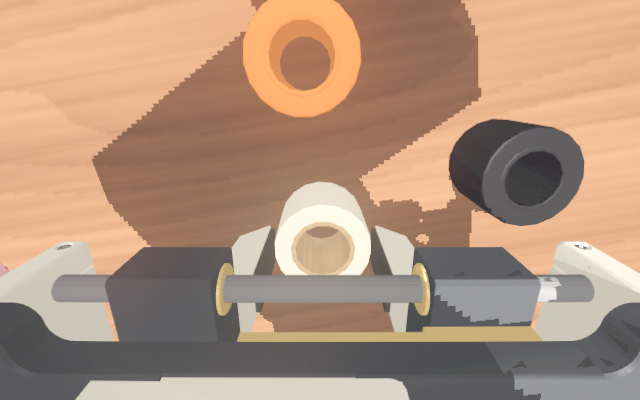

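```bash
python3 -c "
from h import *
c=cal('wrist'); s,Rm=st()
for px in [(323,248),(323,246)]:
  w=onz(c,px,.045);print(w.round(4),'offset in tool',(Rm.T@(w-s['tool_pos'])).round(4))
"
```

```text
[0.3864 0.2833 0.045 ] offset in tool [-0.031   0.0015  0.0008]
[0.3852 0.2835 0.045 ] offset in tool [-0.0311  0.0015 -0.0005]
```

Request:
{"name": "play_rows", "arguments": {
  "moves": [
    [[-0.03,0,0,0,-1],[-0.05,0,0,0,-1],[-0.05,0,0,0,-1],[0,-0.028,0.033,0,-1],[0,-0.028,0.033,0,-1],[0,-0.028,0.033,0,-1],[0,-0.028,0.033,0,-1],[0,-0.028,0.033,0,-1],[0,-0.02,0.025,0,-1],[0,0,0,0,-1]]
  ]
}}

```text
time: 34.7
tool_pos: [0.554, 0.0868, 0.1468]
tool_rot: [1.27, 1.551, 1.122]
contact_force: [-0.4, 0.0, -0.8]
opening: 0.0547
```

```bash
python3 -c "
from h import *
rep([.558,.0811,.12],81)
"
```

```text
t 34.7 tcp [0.554  0.0868 0.1468] x [ 0.009  0.018 -1.   ] yang 81.56 open 0.0547 F [-0.4  0.  -0.8] q [ 0.01  0.45  1.52  0.02  1.17 -1.42]
shift tool [ 0.0267 -0.0055  0.0046]
turn 0.56
```

Request:
{"name": "play_rows", "arguments": {
  "moves": [
    [[0.02,-0.005,0.002,0,-1],[0,0,0,0,-1],[0,0,0,0,-1],[0,0,0,0,-1],[0,0,0,0,-1],[0,0,0,0,-1],[0,0,0,0,-1],[0,0,0,0,-1],[0,0,0,0,-1],[0,0,0,0,-1]]
  ]
}}

```text
time: 35.7
tool_pos: [0.5547, 0.0845, 0.1292]
tool_rot: [1.213, 1.549, 1.067]
contact_force: [-0.0, -0.3, 0.1]
opening: 0.0541
```

```bash
python3 -c "
from h import *
rep([.556,.0811,.12],81)
shot('wrist','w23.png')
a=cv2.imread('pics/w23.png'); cv2.imwrite('pics/w23c.png',cv2.resize(a[90:300,60:460],None,fx=2,fy=2,interpolation=2))
"
```

```text
t 35.7 tcp [0.5547 0.0845 0.1292] x [ 0.011  0.019 -1.   ] yang 81.65 open 0.0541 F [-0.  -0.3  0.1] q [ 0.    0.46  1.54  0.02  1.13 -1.43]
shift tool [ 0.0091 -0.0034  0.0017]
turn 0.65
```

View pics/w23c.png

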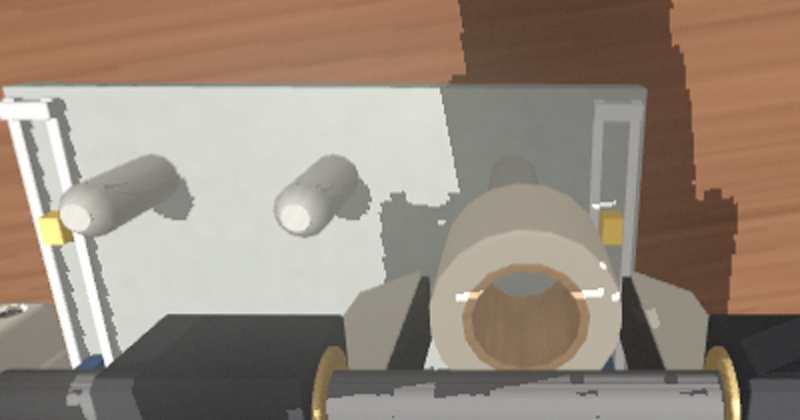

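```bash
python3 -c "
from h import *
c=cal('wrist')
a,b=[onz(c,p,.075) for p in [(98.5,199),(207.5,199)]]
print(a.round(4),b.round(4),(b+(b-a)).round(4), np.linalg.norm(b-a))
e,f=[onz(c,p,.015) for p in [(61.5,134),(382.5,134)]]
print(e.round(4),f.round(4),np.linalg.norm(f-e))
ey=(f-e)/np.linalg.norm(f-e); ex=np.array([ey[1],-ey[0],0]); m=(e+f)/2+.045*ex
print('sp2',m.round(4),'sp3',(m+.09*ey).round(4),'sp1',(m-.09*ey).round(4))
"
```

```text
[ 0.5299 -0.0947  0.075 ] [ 0.5434 -0.007   0.075 ] [0.557  0.0808 0.075 ] 0.08876757439286442
[ 0.4765 -0.1527  0.015 ] [0.5224 0.1517 0.015 ] 0.30784595730486564
sp2 [ 0.5439 -0.0072  0.015 ] sp3 [0.5574 0.0818 0.015 ] sp1 [ 0.5305 -0.0962  0.015 ]
```

Request:
{"name": "play_rows", "arguments": {
  "moves": [
    [[0,-0.004,0.002,0,-1],[0.015,0,0,0,-1],[0.015,0,0,0,-1],[0,0,0,0,-1],[0,0,0,0,-1],[0,0,0,0,-1],[0,0,0,0,-1],[0,0,0,0,-1],[0,0,0,0,-1],[0,0,0,0,-1]]
  ]
}}

```text
time: 36.75
tool_pos: [0.5588, 0.0792, 0.1014]
tool_rot: [1.019, 1.546, 0.872]
contact_force: [0.7, -0.5, -0.1]
opening: 0.0544
```

```bash
python3 -c "
from h import *
rep([.557,.0806,.03],81)
shot('wrist','w24.png')
a=cv2.imread('pics/w24.png'); cv2.imwrite('pics/w24c.png',cv2.resize(a[90:300,60:460],None,fx=2,fy=2,interpolation=2))
"
```

```text
t 36.75 tcp [0.5588 0.0792 0.1014] x [ 0.016  0.019 -1.   ] yang 81.62 open 0.0544 F [ 0.7 -0.5 -0.1] q [-0.01  0.5   1.57  0.02  1.06 -1.44]
shift tool [ 0.0714 -0.0003 -0.0029]
turn 0.62
```

View pics/w24c.png

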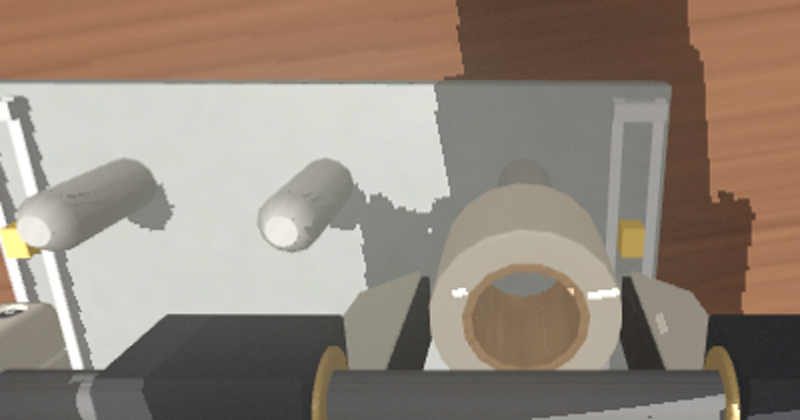

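Request:
{"name": "play_rows", "arguments": {
  "moves": [
    [[0.008,0,-0.003,0,-1],[0.008,0,0,0,-1],[0.01,0,0,0,-1],[0,0,0,0,-1],[0,0,0,0,-1],[0,0,0,0,-1],[0,0,0,0,-1],[0,0,0,0,-1],[0,0,0,0,-1],[0,0,0,0,-1]]
  ]
}}

```text
time: 37.8
tool_pos: [0.5559, 0.0802, 0.0728]
tool_rot: [1.033, 1.547, 0.887]
contact_force: [-0.3, 0.5, -0.2]
opening: 0.0544
```

```bash
python3 -c "
from h import *
rep([.557,.0808,.03],81)
shot('wrist','w25.png')
a=cv2.imread('pics/w25.png'); cv2.imwrite('pics/w25c.png',cv2.resize(a[90:300,60:460],None,fx=2,fy=2,interpolation=2))
"
```

```text
t 37.8 tcp [0.5559 0.0802 0.0728] x [ 0.015  0.019 -1.   ] yang 81.63 open 0.0544 F [-0.3  0.5 -0.2] q [-0.    0.53  1.61  0.02  0.99 -1.44]
shift tool [ 0.0428 -0.0002  0.0005]
turn 0.63
```

View pics/w25c.png

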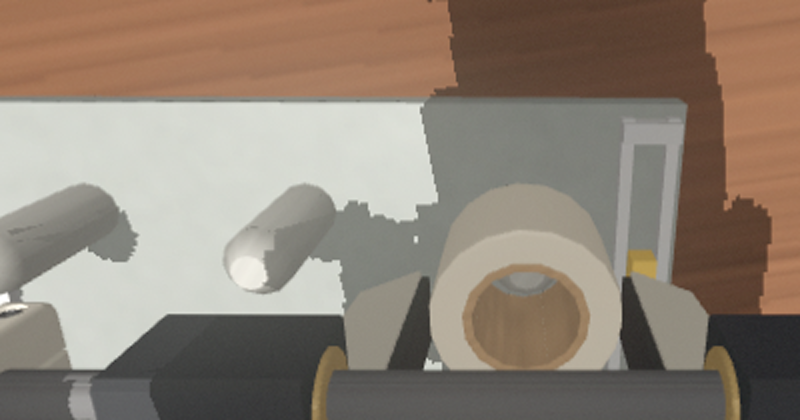

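Request:
{"name": "play_rows", "arguments": {
  "moves": [
    [[0.012,0,0,0,-1],[0.012,0,0,0,-1],[0.012,0,0,0,-1],[0,0,0,0,-1],[0,0,0,0,-1],[0,0,0,0,-1],[0,0,0,0,-1],[0,0,0,0,-1],[0,0,0,0,-1],[0,0,0,0,-1]]
  ]
}}

```text
time: 38.85
tool_pos: [0.5565, 0.081, 0.0334]
tool_rot: [1.039, 1.547, 0.893]
contact_force: [-0.5, 0.3, -0.6]
opening: 0.0543
```

```bash
python3 -c "
from h import *
rep([.557,.0808,.03],81)
shot('wrist','w26.png')
a=cv2.imread('pics/w26.png'); cv2.imwrite('pics/w26c.png',cv2.resize(a[90:300,60:460],None,fx=2,fy=2,interpolation=2))
"
```

```text
t 38.85 tcp [0.5565 0.081  0.0334] x [ 0.015  0.019 -1.   ] yang 81.63 open 0.0543 F [-0.5  0.3 -0.6] q [-0.    0.58  1.64  0.02  0.9  -1.44]
shift tool [ 0.0034 -0.0001  0.0005]
turn 0.63
```

View pics/w26c.png

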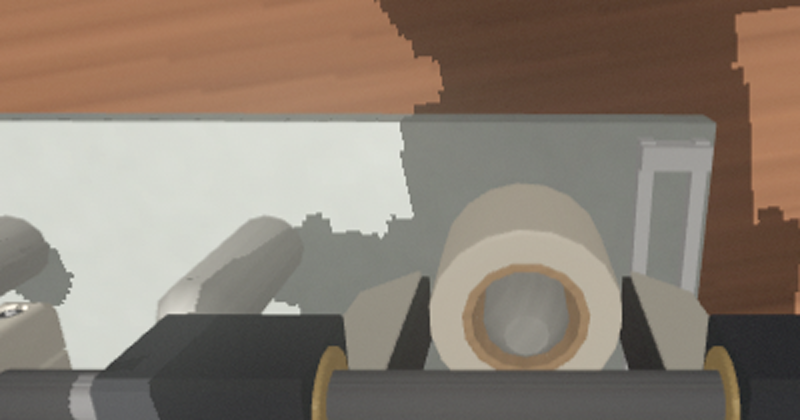

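Request:
{"name": "play_rows", "arguments": {
  "moves": [
    [[0.004,0,0,0,-1],[0,0,0,0,-1],[0,0,0,0,0.45],[0,0,0,0,0.45],[0,0,0,0,0.45],[0,0,0,0,0.45],[-0.02,0,0,0,0.45],[-0.04,0,0,0,0.45],[-0.04,0,0,0,0.7],[0,0,0,0,0.7]]
  ]
}}

```text
time: 39.9
tool_pos: [0.5545, 0.0791, 0.1317]
tool_rot: [1.123, 1.548, 0.976]
contact_force: [-0.2, 0.3, -0.5]
opening: 0.0766
```

```bash
python3 -c "
from h import *
rep([.40,.024,.15],81)
shot('wrist','w27.png'); shot('scene','s27.png')
a=cv2.imread('pics/s27.png'); cv2.imwrite('pics/s27c.png',cv2.resize(a[170:320,200:460],None,fx=3,fy=3,interpolation=2))
"
```

```text
t 39.9 tcp [0.5545 0.0791 0.1317] x [ 0.013  0.019 -1.   ] yang 81.62 open 0.0766 F [-0.2  0.3 -0.5] q [-0.01  0.46  1.54  0.02  1.13 -1.44]
shift tool [-0.0213 -0.0766 -0.1446]
turn 0.62
```

View pics/w27.png

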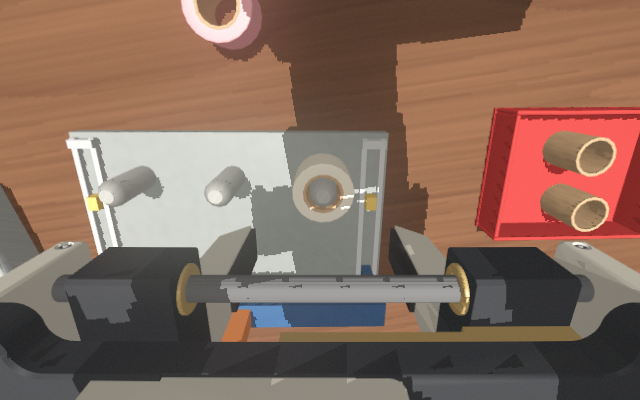

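View pics/s27c.png

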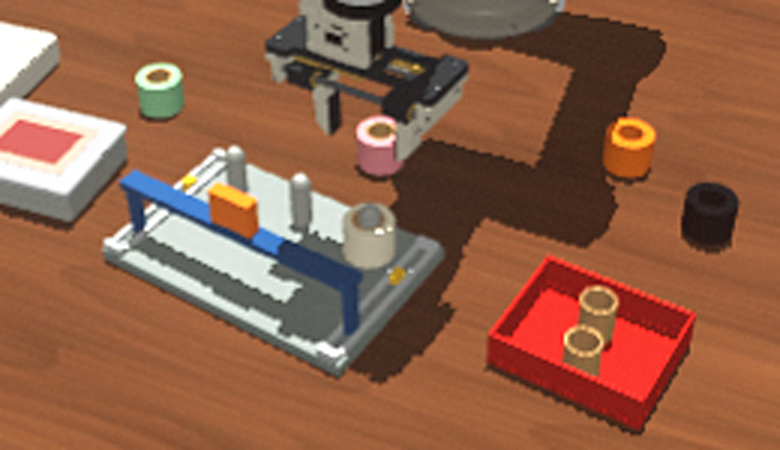

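Cream is fully down on spindle 3 and both cores stand in the tray. Pink is next.

```bash
python3 -c "
from h import *
c=cal('wrist')
w=onz(c,(217,7),.045);print(w.round(4))
rep(np.r_[w[:2],.13],81)
"
```

```text
[0.3983 0.0231 0.045 ]
t 40.0 tcp [0.5518 0.0791 0.1272] x [ 0.005  0.019 -1.   ] yang 81.61 open 0.0779 F [ 0.1 -0.3 -0.4] q [-0.01  0.46  1.55  0.02  1.13 -1.44]
shift tool [-0.0047 -0.0778 -0.1437]
turn 0.61
```

Request:
{"name": "play_rows", "arguments": {
  "moves": [
    [[0,-0.02,-0.038,0,0.7],[0,-0.02,-0.038,0,0.7],[0,-0.02,-0.038,0,0.7],[0,-0.018,-0.03,0,0.7],[0,0,0,0,0.7],[0.02,0,0,0,0.7],[0,0,0,0,0.7],[0,0,0,0,0.7],[0,0,0,0,0.7],[0,0,0,0,0.7]]
  ]
}}

```text
time: 41.0
tool_pos: [0.3869, 0.0232, 0.0953]
tool_rot: [2.263, 1.546, 2.118]
contact_force: [0.4, -0.4, -0.5]
opening: 0.0781
```

```bash
python3 -c "
from h import *
rep([.398,.023,.02],81)
shot('wrist','w28.png')
"
```

```text
t 41.0 tcp [0.3869 0.0232 0.0953] x [-0.013  0.021 -1.   ] yang 81.63 open 0.0781 F [ 0.4 -0.4 -0.5] q [-0.16  0.24  2.01  0.02  0.91 -1.6 ]
shift tool [ 0.0751 -0.      0.0122]
turn 0.63
```

View pics/w28.png

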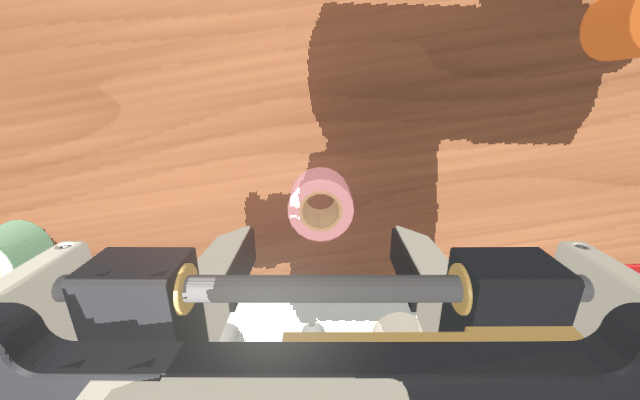

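```bash
python3 -c "
from h import *
c=cal('wrist')
w=onz(c,(321,209),.045);print(w.round(4))
rep(np.r_[w[:2],.015],81)
"
```

```text
[0.396  0.0228 0.045 ]
t 41.05 tcp [0.3869 0.0232 0.0954] x [-0.013  0.021 -1.   ] yang 81.63 open 0.0782 F [-0.4 -0.1 -0.7] q [-0.16  0.24  2.01  0.02  0.91 -1.6 ]
shift tool [ 0.0802 -0.0006  0.0103]
turn 0.63
```

Request:
{"name": "play_rows", "arguments": {
  "moves": [
    [[0.02,0,0.009,0,0.7],[0.03,-0.001,0,0,0.7],[0.025,0,0,0,0.7],[0,0,0,0,0.7],[0,0,0,0,0.7],[0,0,0,0,0.7],[0,0,0,0,0.7],[0,0,0,0,0.7],[0,0,0,0,0.7],[0,0,0,0,0.7]]
  ]
}}

```text
time: 42.05
tool_pos: [0.4021, 0.022, 0.0245]
tool_rot: [1.604, 1.552, 1.459]
contact_force: [-0.4, 0.1, -0.7]
opening: 0.078
```

```bash
python3 -c "
from h import *
rep([.396,.0228,.0145],81)
shot('wrist','w29.png')
"
```

```text
t 42.05 tcp [0.4021 0.022  0.0245] x [ 0.002  0.019 -1.   ] yang 81.72 open 0.078 F [-0.4  0.1 -0.7] q [-0.15  0.38  2.07  0.03  0.69 -1.6 ]
shift tool [ 0.01   -0.0003 -0.0061]
turn 0.72
```

View pics/w29.png

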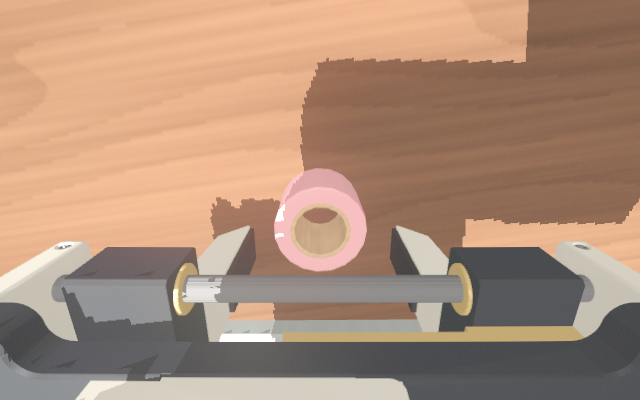

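Request:
{"name": "play_rows", "arguments": {
  "moves": [
    [[0,0,-0.006,0,0.7],[0.01,0,0,0,0.7],[0,0,0,0,-1],[0,0,0,0,-1],[0,0,0,0,-1],[0,0,0,0,-1],[0,0,0,0,-1],[0,0,0,0,-1],[0,0,0,0,-1],[0,0,0,0,-1]]
  ]
}}

```text
time: 43.1
tool_pos: [0.3947, 0.0233, 0.0152]
tool_rot: [1.616, 1.552, 1.472]
contact_force: [-0.4, 0.1, -0.6]
opening: 0.054
```

```bash
python3 -c "
from h import *
rep([.5437,-.0072,.13],81)
shot('wrist','w30.png')
"
```

```text
t 43.1 tcp [0.3947 0.0233 0.0152] x [ 0.002  0.019 -1.   ] yang 81.73 open 0.054 F [-0.4  0.1 -0.6] q [-0.15  0.39  2.1   0.03  0.65 -1.6 ]
shift tool [-0.115  -0.0065  0.1517]
turn 0.73
```

View pics/w30.png

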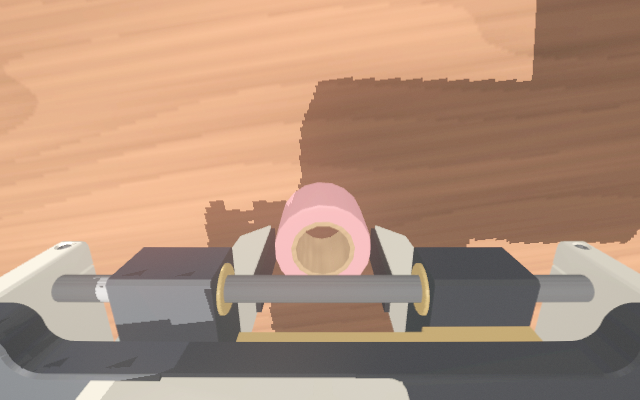

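Request:
{"name": "play_rows", "arguments": {
  "moves": [
    [[-0.03,0,0,0,-1],[-0.05,0,0,0,-1],[-0.035,0,0,0,-1],[0,-0.002,0.04,0,-1],[0,-0.002,0.04,0,-1],[0,-0.002,0.04,0,-1],[0,0,0.025,0,-1],[0,0,0,0,-1],[0,0,0,0,-1],[0,0,0,0,-1]]
  ]
}}

```text
time: 44.15
tool_pos: [0.5394, -0.0063, 0.1342]
tool_rot: [1.721, 1.552, 1.577]
contact_force: [0.1, 0.5, -0.4]
opening: 0.0541
```

```bash
python3 -c "
from h import *
rep([.5437,-.0077,.105],81)
shot('wrist','w31.png')
a=cv2.imread('pics/w31.png'); cv2.imwrite('pics/w31c.png',cv2.resize(a[90:300,160:560],None,fx=2,fy=2,interpolation=2))
"
```

```text
t 44.15 tcp [ 0.5394 -0.0063  0.1342] x [-0.     0.019 -1.   ] yang 81.74 open 0.0541 F [ 0.1  0.5 -0.4] q [-0.17  0.43  1.58  0.02  1.13 -1.6 ]
shift tool [ 0.0292 -0.0014  0.0046]
turn 0.74
```

View pics/w31c.png

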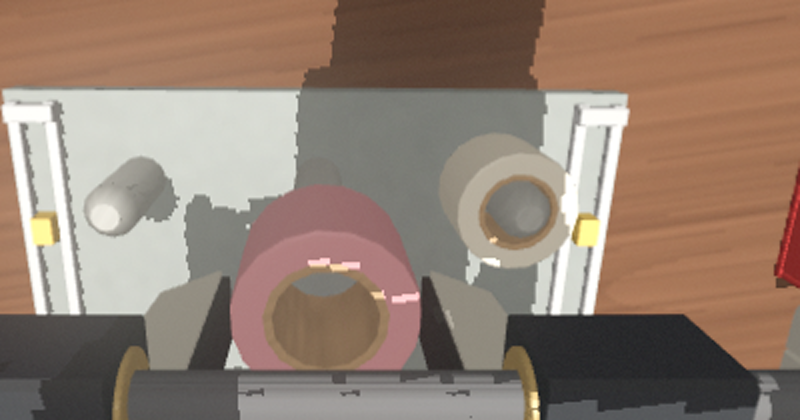

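Request:
{"name": "play_rows", "arguments": {
  "moves": [
    [[0,-0.002,0.003,0,-1],[0.015,0,0,0,-1],[0.015,0,0,0,-1],[0,0,0,0,-1],[0,0,0,0,-1],[0,0,0,0,-1],[0,0,0,0,-1],[0,0,0,0,-1],[0,0,0,0,-1],[0,0,0,0,-1]]
  ]
}}

```text
time: 45.2
tool_pos: [0.5412, -0.0081, 0.1079]
tool_rot: [1.463, 1.552, 1.32]
contact_force: [-0.4, -0.8, -1.3]
opening: 0.0547
```

```bash
python3 -c "
from h import *
rep([.5435,-.0077,.07],81)
"
```

```text
t 45.2 tcp [ 0.5412 -0.0081  0.1079] x [ 0.005  0.018 -1.   ] yang 81.79 open 0.0547 F [-0.4 -0.8 -1.3] q [-0.17  0.46  1.61  0.02  1.07 -1.61]
shift tool [0.0379 0.0001 0.0022]
turn 0.79
```

Request:
{"name": "play_rows", "arguments": {
  "moves": [
    [[0.01,0,0.001,0,-1],[0.01,0,0,0,-1],[0.01,0,0,0,-1],[0.005,0,0,0,-1],[0,0,0,0,-1],[0,0,0,0,-1],[0,0,0,0,-1],[0,0,0,0,-1],[0,0,0,0,-1],[0,0,0,0,-1]]
  ]
}}

```text
time: 46.2
tool_pos: [0.5423, -0.0076, 0.0694]
tool_rot: [1.503, 1.552, 1.36]
contact_force: [-0.3, -0.7, -0.7]
opening: 0.0544
```

```bash
python3 -c "
from h import *
rep([.5435,-.0075,.032],81)
shot('wrist','w32.png')
a=cv2.imread('pics/w32.png'); cv2.imwrite('pics/w32c.png',cv2.resize(a[90:300,160:560],None,fx=2,fy=2,interpolation=2))
"
```

```text
t 46.2 tcp [ 0.5423 -0.0076  0.0694] x [ 0.004  0.018 -1.   ] yang 81.79 open 0.0544 F [-0.3 -0.7 -0.7] q [-0.17  0.51  1.65  0.02  0.98 -1.61]
shift tool [ 0.0374 -0.0005  0.0011]
turn 0.79
```

View pics/w32c.png

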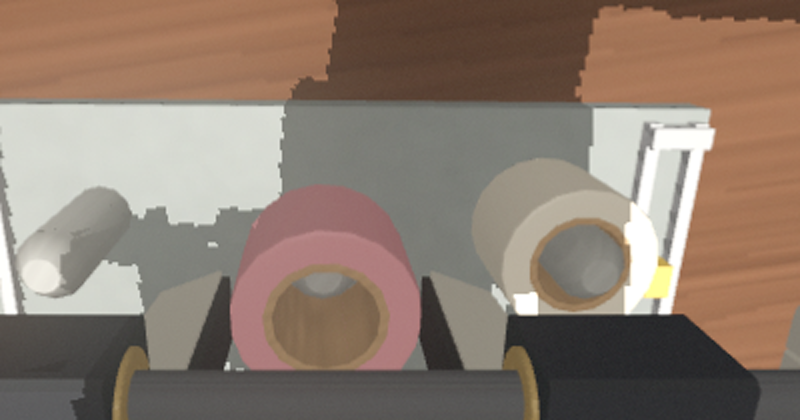

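Request:
{"name": "play_rows", "arguments": {
  "moves": [
    [[0.012,0,0,0,-1],[0.012,0,0,0,-1],[0.011,0,0,0,-1],[0.004,0,0,0,-1],[0,0,0,0,-1],[0,0,0,0,-1],[0,0,0,0,-1],[0,0,0,0,-1],[0,0,0,0,-1],[0,0,0,0,-1]]
  ]
}}

```text
time: 47.25
tool_pos: [0.543, -0.0071, 0.0283]
tool_rot: [1.416, 1.552, 1.272]
contact_force: [-2.1, 1.0, 4.6]
opening: 0.0545
```

```bash
python3 -c "
from h import *
rep([.5435,-.0075,.031],81)
"
```

```text
t 47.25 tcp [ 0.543  -0.0071  0.0283] x [ 0.006  0.018 -1.   ] yang 81.75 open 0.0545 F [-2.1  1.   4.6] q [-0.17  0.57  1.69  0.02  0.88 -1.61]
shift tool [-0.0027 -0.0003  0.0005]
turn 0.75
```

Pink is on the base (4.6 N upward), so I'll release it.

Request:
{"name": "play_rows", "arguments": {
  "moves": [
    [[0,0,0,0,0.4],[0,0,0,0,0.4],[0,0,0,0,0.4],[0,0,0,0,0.4],[-0.02,0,0,0,0.4],[-0.04,0,0,0,0.4],[-0.04,0,0,0,0.7],[0,0,0,0,0.7],[0,0,0,0,0.7],[0,0,0,0,0.7]]
  ]
}}

```text
time: 48.25
tool_pos: [0.5411, -0.0086, 0.1277]
tool_rot: [1.73, 1.552, 1.586]
contact_force: [-0.2, 0.1, 0.1]
opening: 0.0782
```

```bash
python3 -c "
from h import *
rep([.406,-.277,.15],81)
shot('wrist','w33.png'); shot('scene','s33.png')
"
```

```text
t 48.25 tcp [ 0.5411 -0.0086  0.1277] x [-0.     0.019 -1.   ] yang 81.75 open 0.0782 F [-0.2  0.1  0.1] q [-0.17  0.44  1.59  0.02  1.12 -1.61]
shift tool [-0.0274 -0.2845 -0.0953]
turn 0.75
```

View pics/w33.png

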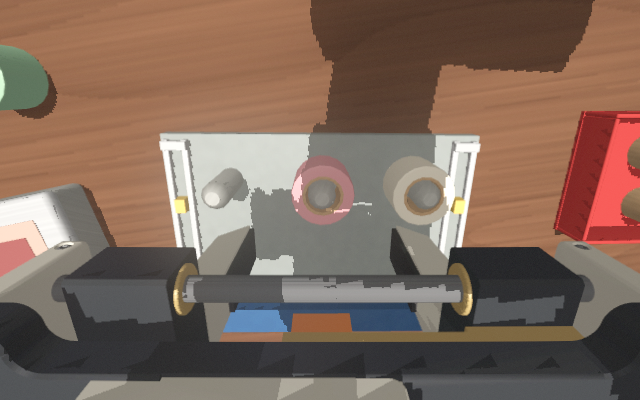

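View pics/s33.png

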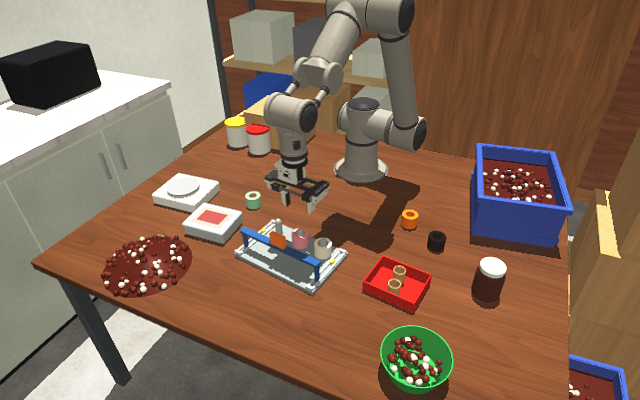

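Request:
{"name": "play_rows", "arguments": {
  "moves": [
    [[0,-0.04,-0.014,0,0.7],[0,-0.04,-0.014,0,0.7],[0,-0.04,-0.014,0,0.7],[0,-0.04,-0.014,0,0.7],[0,-0.04,-0.014,0,0.7],[0,-0.04,-0.014,0,0.7],[0,-0.035,-0.01,0,0.7],[0,0,0,0,0.7],[0,0,0,0,0.7],[0,0,0,0,0.7]]
  ]
}}

```text
time: 49.35
tool_pos: [0.3997, -0.2723, 0.1114]
tool_rot: [2.221, 1.536, 2.08]
contact_force: [-0.2, 0.1, 0.4]
opening: 0.078
```

```bash
python3 -c "
from h import *
rep([.406,-.277,.02],81)
shot('wrist','w34.png')
"
```

```text
t 49.35 tcp [ 0.3997 -0.2723  0.1114] x [-0.017  0.03  -0.999] yang 81.91 open 0.078 F [-0.2  0.1  0.4] q [-0.76  0.38  1.74  0.01  1.06 -2.2 ]
shift tool [ 0.0911 -0.0063  0.0088]
turn 0.91
```

View pics/w34.png

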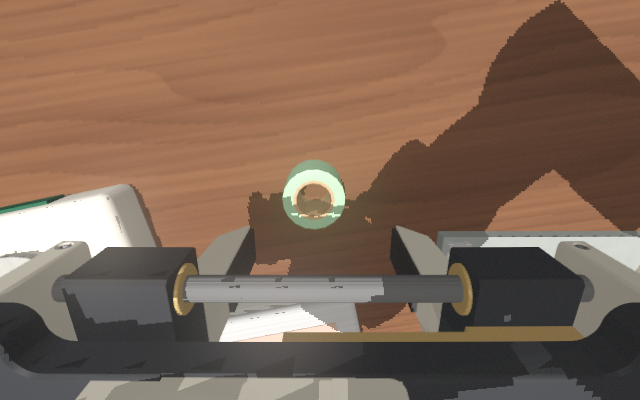

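```bash
python3 -c "
from h import *
c=cal('wrist')
w=onz(c,(314,199),.045);print(w.round(4))
rep(np.r_[w[:2],.023],81)
"
```

```text
[ 0.4046 -0.2771  0.045 ]
t 49.4 tcp [ 0.3998 -0.272   0.1115] x [-0.017  0.03  -0.999] yang 81.95 open 0.0779 F [-0.1 -0.7 -0.5] q [-0.76  0.38  1.74  0.01  1.06 -2.2 ]
shift tool [ 0.0882 -0.0068  0.0073]
turn 0.95
```

Request:
{"name": "play_rows", "arguments": {
  "moves": [
    [[0.02,-0.007,0.005,0.9,0.7],[0.03,0,0,0,0.7],[0.03,0,0,0,0.7],[0,0,0,0,0.7],[0,0,0,0,0.7],[0,0,0,0,0.7],[0,0,0,0,0.7],[0,0,0,0,0.7],[0,0,0,0,0.7],[0,0,0,0,0.7]]
  ]
}}

```text
time: 50.4
tool_pos: [0.4092, -0.2738, 0.0349]
tool_rot: [2.085, 1.546, 1.94]
contact_force: [0.2, 1.1, 0.7]
opening: 0.078
```

```bash
python3 -c "
from h import *
rep([.4046,-.2771,.0145],81)
shot('wrist','w35.png')
"
```

```text
t 50.4 tcp [ 0.4092 -0.2738  0.0349] x [-0.009  0.024 -1.   ] yang 81.66 open 0.078 F [0.2 1.1 0.7] q [-0.75  0.5   1.8   0.01  0.86 -2.19]
shift tool [ 0.0204 -0.0044 -0.0039]
turn 0.66
```

View pics/w35.png

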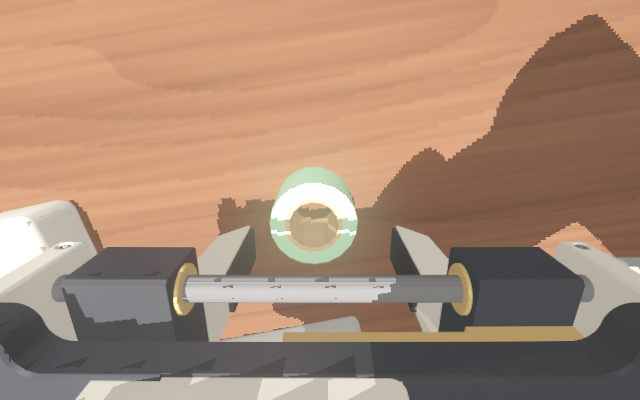

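Request:
{"name": "play_rows", "arguments": {
  "moves": [
    [[0,-0.004,-0.004,0,0.7],[0.011,0,0,0,0.7],[0.008,0,0,0,0.7],[0,0,0,0,0.7],[0,0,0,0,0.7],[0,0,0,0,0.7],[0,0,0,0,0.7],[0,0,0,0,0.7],[0,0,0,0,0.7],[0,0,0,0,0.7]]
  ]
}}

```text
time: 51.45
tool_pos: [0.4038, -0.277, 0.0138]
tool_rot: [2.1, 1.545, 1.954]
contact_force: [0.2, 0.6, 0.4]
opening: 0.078
```

```bash
python3 -c "
from h import *
rep([.4046,-.2771,.0145],81)
shot('wrist','w36.png')
"
```

```text
t 51.45 tcp [ 0.4038 -0.277   0.0138] x [-0.01   0.024 -1.   ] yang 81.63 open 0.078 F [0.2 0.6 0.4] q [-0.77  0.53  1.83  0.01  0.81 -2.2 ]
shift tool [-0.0007  0.0001  0.0008]
turn 0.63
```

View pics/w36.png

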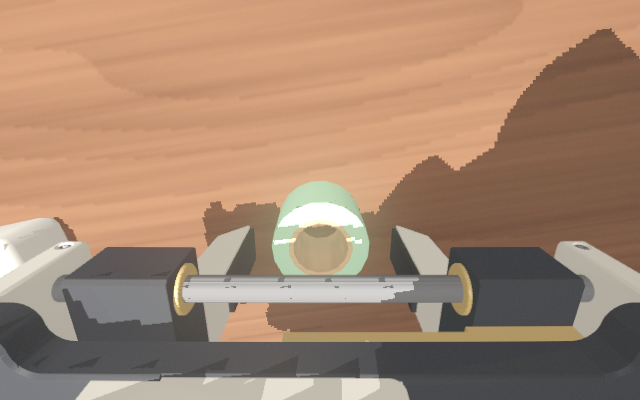

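Green is centred at (321,248). I'll close the jaws and lift.

Request:
{"name": "play_rows", "arguments": {
  "moves": [
    [[0,0,0,0,-1],[0,0,0,0,-1],[0,0,0,0,-1],[0,0,0,0,-1],[0,0,0,0,-1],[0,0,0,0,-1],[0,0,0,0,-1],[-0.03,0,0,0,-1],[-0.05,0,0,0,-1],[-0.04,0,0,0,-1]]
  ]
}}

```text
time: 52.5
tool_pos: [0.4017, -0.277, 0.1316]
tool_rot: [2.251, 1.531, 2.105]
contact_force: [0.6, -0.9, -1.2]
opening: 0.0541
```

```bash
python3 -c "
from h import *
rep([.530,-.0955,.14],81)
"
```

```text
t 52.5 tcp [ 0.4017 -0.277   0.1316] x [-0.02   0.034 -0.999] yang 81.6 open 0.0541 F [ 0.6 -0.9 -1.2] q [-0.77  0.37  1.69  0.01  1.12 -2.2 ]
shift tool [-0.0048  0.1984  0.1003]
turn 0.6
```

Request:
{"name": "play_rows", "arguments": {
  "moves": [
    [[-0.005,0.04,0.02,0,-1],[0,0.04,0.02,0,-1],[0,0.04,0.02,0,-1],[0,0.04,0.02,0,-1],[0,0.03,0.015,0,-1],[0,0,0,0,-1],[0,0,0,0,-1],[0,0,0,0,-1],[0,0,0,0,-1],[0,0,0,0,-1]]
  ]
}}

```text
time: 53.5
tool_pos: [0.5289, -0.1025, 0.1462]
tool_rot: [2.132, 1.543, 1.979]
contact_force: [0.3, -0.1, -0.6]
opening: 0.0543
```

```bash
python3 -c "
from h import *
rep([.530,-.0957,.11],81)
shot('wrist','w37.png')
a=cv2.imread('pics/w37.png'); cv2.imwrite('pics/w37c.png',cv2.resize(a[90:300,180:580],None,fx=2,fy=2,interpolation=2))
"
```

```text
t 53.5 tcp [ 0.5289 -0.1025  0.1462] x [-0.011  0.026 -1.   ] yang 81.23 open 0.0543 F [ 0.3 -0.1 -0.6] q [-0.35  0.42  1.55  0.02  1.18 -1.77]
shift tool [0.0364 0.006  0.0006]
turn 0.23
```

View pics/w37c.png

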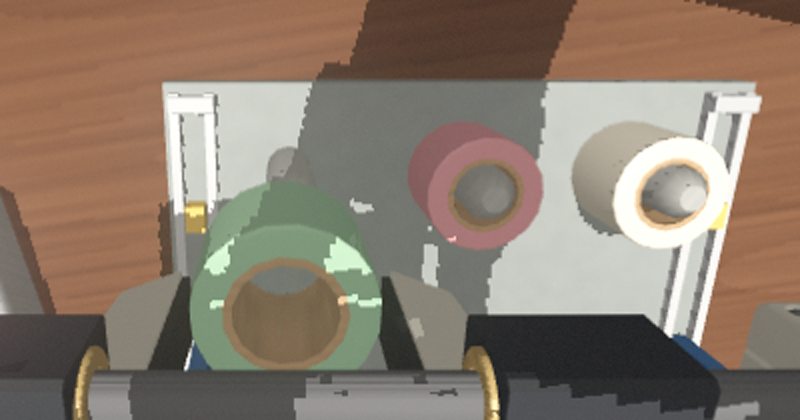

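```bash
python3 -c "
from h import *
c=cal('wrist')
e,f=[onz(c,p,.015) for p in [(261.5,132),(557.5,131.5)]]
print(e.round(4),f.round(4),np.linalg.norm(f-e))
ey=(f-e)/np.linalg.norm(f-e); ex=np.array([ey[1],-ey[0],0])
print('sp1',(e+.045*ex+.065*ey).round(4))
rep([.530,-.0957,.11],81)
"
```

```text
[ 0.4762 -0.153   0.015 ] [0.5233 0.1516 0.015 ] 0.3082709954399815
sp1 [ 0.5306 -0.0957  0.015 ]
t 53.55 tcp [ 0.5289 -0.1026  0.1462] x [-0.011  0.026 -1.   ] yang 81.22 open 0.0542 F [-0.1  0.8 -0.9] q [-0.35  0.42  1.55  0.02  1.18 -1.77]
shift tool [0.0364 0.0061 0.0006]
turn 0.22
```

Request:
{"name": "play_rows", "arguments": {
  "moves": [
    [[0,0.006,0,0,-1],[0.018,0,0,0,-1],[0.018,0,0,0,-1],[0,0,0,0,-1],[0,0,0,0,-1],[0,0,0,0,-1],[0,0,0,0,-1],[0,0,0,0,-1],[0,0,0,0,-1],[0,0,0,0,-1]]
  ]
}}

```text
time: 54.55
tool_pos: [0.5311, -0.0971, 0.1137]
tool_rot: [1.916, 1.546, 1.759]
contact_force: [-0.2, -0.2, -0.6]
opening: 0.0544
```

```bash
python3 -c "
from h import *
rep([.530,-.0957,.07],81)
shot('wrist','w38.png')
a=cv2.imread('pics/w38.png'); cv2.imwrite('pics/w38c.png',cv2.resize(a[90:300,180:580],None,fx=2,fy=2,interpolation=2))
"
```

```text
t 54.55 tcp [ 0.5311 -0.0971  0.1137] x [-0.005  0.024 -1.   ] yang 81.0 open 0.0544 F [-0.2 -0.2 -0.6] q [-0.34  0.46  1.6   0.02  1.1  -1.76]
shift tool [ 0.0438  0.0002 -0.0009]
turn 0.0
```

View pics/w38c.png

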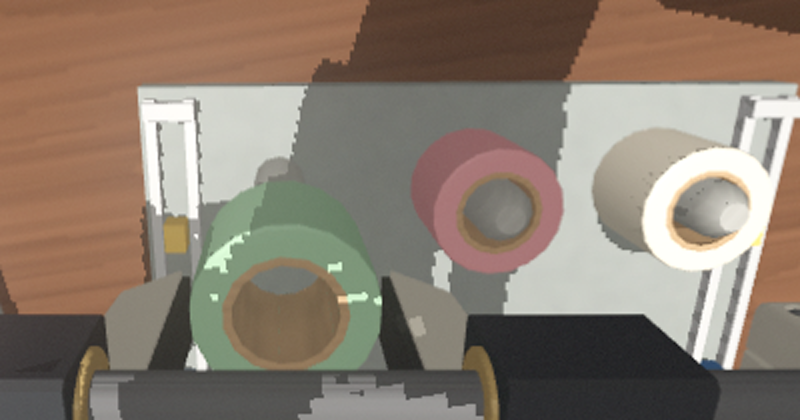

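Request:
{"name": "play_rows", "arguments": {
  "moves": [
    [[0.01,0,-0.001,0,-1],[0.01,0,0,0,-1],[0.01,0,0,0,-1],[0.01,0,0,0,-1],[0,0,0,0,-1],[0,0,0,0,-1],[0,0,0,0,-1],[0,0,0,0,-1],[0,0,0,0,-1],[0,0,0,0,-1]]
  ]
}}

```text
time: 55.6
tool_pos: [0.5295, -0.0957, 0.0696]
tool_rot: [1.952, 1.546, 1.795]
contact_force: [-0.0, -0.5, -0.3]
opening: 0.0539
```

```bash
python3 -c "
from h import *
rep([.530,-.0957,.03],81)
shot('wrist','w39.png')
a=cv2.imread('pics/w39.png'); cv2.imwrite('pics/w39c.png',cv2.resize(a[90:300,180:580],None,fx=2,fy=2,interpolation=2))
"
```

```text
t 55.6 tcp [ 0.5295 -0.0957  0.0696] x [-0.006  0.024 -1.   ] yang 81.0 open 0.0539 F [-0.  -0.5 -0.3] q [-0.34  0.51  1.65  0.03  0.99 -1.76]
shift tool [ 0.0396 -0.0008  0.0008]
turn -0.0
```

View pics/w39c.png

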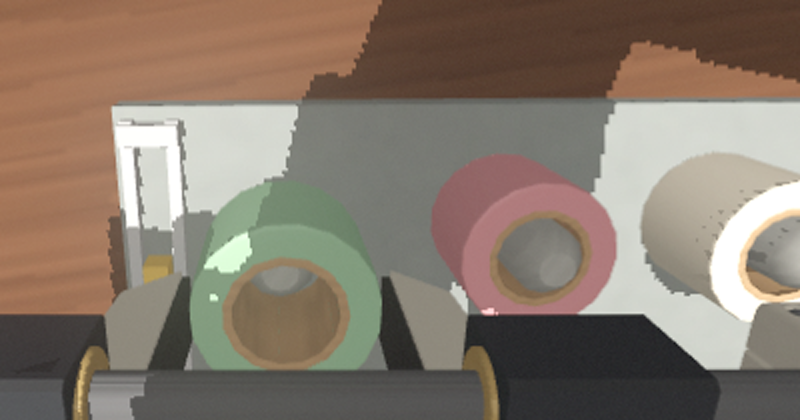

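The tip is centred in the bore. I'll go down and release.

Request:
{"name": "play_rows", "arguments": {
  "moves": [
    [[0.012,-0.001,0,0,-1],[0.012,0,0,0,-1],[0.012,0,0,0,-1],[0.004,0,0,0,-1],[0,0,0,0,-1],[0,0,0,0,-1],[0,0,0,0,-1],[0,0,0,0,-1],[0,0,0,0,-1],[0,0,0,0,-1]]
  ]
}}

```text
time: 56.65
tool_pos: [0.53, -0.0961, 0.0276]
tool_rot: [1.845, 1.547, 1.687]
contact_force: [-1.9, -0.3, 4.3]
opening: 0.0543
```

```bash
python3 -c "
from h import *
rep([.530,-.0957,.029],81)
"
```

```text
t 56.65 tcp [ 0.53   -0.0961  0.0276] x [-0.003  0.024 -1.   ] yang 80.96 open 0.0543 F [-1.9 -0.3  4.3] q [-0.34  0.57  1.69  0.03  0.89 -1.77]
shift tool [-0.0014  0.0004 -0.    ]
turn -0.04
```

Request:
{"name": "play_rows", "arguments": {
  "moves": [
    [[0,0,0,0,0.4],[0,0,0,0,0.4],[0,0,0,0,0.4],[0,0,0,0,0.4],[-0.02,0,0,0,0.4],[-0.04,0,0,0,0.4],[-0.05,0,0,0,0.4],[-0.05,0,0,0,0.4],[0,0,0,0,0.4],[0,0,0,0,0.4]]
  ]
}}

```text
time: 57.65
tool_pos: [0.529, -0.0996, 0.1896]
tool_rot: [2.08, 1.543, 1.923]
contact_force: [-0.1, 0.4, -0.9]
opening: 0.064
```

```bash
python3 -c "
from h import *
rep([.652,-.026,.19],-8.8)
shot('wrist','w40.png'); shot('scene','s40.png')
a=cv2.imread('pics/s40.png'); cv2.imwrite('pics/s40c.png',cv2.resize(a[170:320,200:460],None,fx=3,fy=3,interpolation=2))
"
```

```text
t 57.65 tcp [ 0.529  -0.0996  0.1896] x [-0.009  0.026 -1.   ] yang 80.95 open 0.064 F [-0.1  0.4 -0.9] q [-0.34  0.38  1.49  0.02  1.29 -1.76]
shift tool [0.0004 0.092  0.1099]
turn 89.75
```

View pics/w40.png

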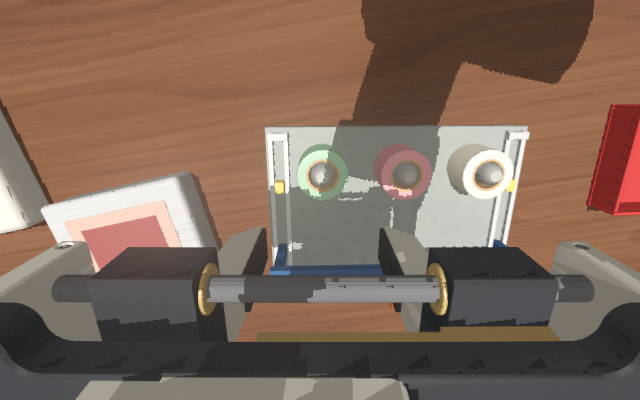

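View pics/s40c.png

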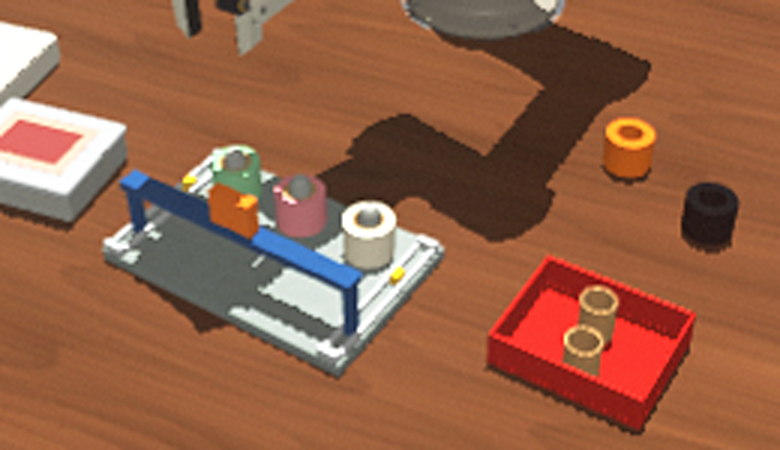

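Request:
{"name": "play_rows", "arguments": {
  "moves": [
    [[0,0.03,0.037,0,0.6],[0,0.03,0.037,0,0.6],[0,0.03,0.035,0,0.6],[0,0,0,8.5,0.6],[0,0,0,8.5,0.6],[0,0,0,8.5,0.6],[0,0,0,8.5,0.6],[0,0,0,8.5,0.6],[0,0,0,8.5,0.6],[0,0,0,8.5,0.6]]
  ]
}}

```text
time: 58.75
tool_pos: [0.6458, -0.0224, 0.1625]
tool_rot: [-2.501, 1.51, 2.567]
contact_force: [0.6, 0.5, -0.2]
opening: 0.0735
```

Request:
{"name": "play_rows", "arguments": {
  "moves": [
    [[0,0,0,8.5,0.6],[0,0,0,8.5,0.6],[0,0,0,8.5,0.6],[0,0,0,8.5,0.6],[0,0,0,0,0.6],[0,0,0,0,0.6],[0,0,0,0,0.6],[0,0,0,0,0.6],[0,0,0,0,0.6],[0,0,0,0,0.6]]
  ]
}}

```text
time: 59.75
tool_pos: [0.6396, -0.0212, 0.1465]
tool_rot: [-1.789, 1.485, 2.688]
contact_force: [-0.1, -0.1, -0.2]
opening: 0.0735
```

```bash
python3 -c "
from h import *
rep([.652,-.024,.14],-8.8)
shot('wrist','w41.png')
"
```

```text
t 59.75 tcp [ 0.6396 -0.0212  0.1465] x [-0.077  0.037 -0.996] yang -13.45 open 0.0735 F [-0.1 -0.1 -0.2] q [-0.17  0.65  1.17  0.02  1.41  0.06]
shift tool [ 0.0054  0.0132 -0.    ]
turn -4.65
```

View pics/w41.png

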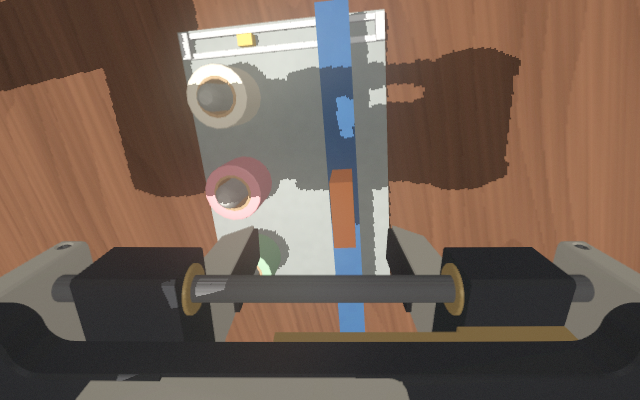

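```bash
python3 -c "
from h import *
c=cal('wrist')
for p in [(332,189),(353,188),(356,247),(336,247),(344,217)]: print(onz(c,p,.129).round(4))
"
```

```text
[ 0.6495 -0.003   0.129 ]
[ 0.6638 -0.0054  0.129 ]
[ 0.6567 -0.0497  0.129 ]
[ 0.6424 -0.047   0.129 ]
[ 0.6532 -0.025   0.129 ]
```

Request:
{"name": "play_rows", "arguments": {
  "moves": [
    [[0,0.012,0,-4.7,0.6],[0,0,0,0,0.6],[0,0,0,0,0.6],[0,0,0,0,0.6],[0,0,0,0,0.6],[0,0,0,0,0.6],[0,0,0,0,0.6],[0,0,0,0,0.6],[0,0,0,0,0.6],[0,0,0,0,0.6]]
  ]
}}

```text
time: 60.8
tool_pos: [0.6503, -0.0235, 0.1467]
tool_rot: [-1.871, 1.486, 2.685]
contact_force: [-0.1, -0.5, 1.3]
opening: 0.0734
```

```bash
python3 -c "
from h import *
rep([.652,-.022,.096],-8.8)
"
```

```text
t 60.8 tcp [ 0.6503 -0.0235  0.1467] x [-0.076  0.037 -0.996] yang -8.88 open 0.0734 F [-0.1 -0.5  1.3] q [-0.17  0.67  1.13  0.02  1.43 -0.02]
shift tool [ 0.0504  0.0055 -0.0005]
turn -0.08
```

Request:
{"name": "play_rows", "arguments": {
  "moves": [
    [[0.015,0.005,0,0,0.6],[0.02,0,0,0,0.6],[0.015,0,0,0,0.6],[0,0,0,0,0.6],[0,0,0,0,0.6],[0,0,0,0,0.6],[0,0,0,0,0.6],[0,0,0,0,0.6],[0,0,0,0,0.6],[0,0,0,0,0.6]]
  ]
}}

```text
time: 61.8
tool_pos: [0.6533, -0.0228, 0.0935]
tool_rot: [-1.882, 1.489, 2.674]
contact_force: [-0.3, -0.1, 0.0]
opening: 0.0733
```

```bash
python3 -c "
from h import *
rep([.652,-.023,.096],-8.8)
shot('wrist','w42.png')
"
```

```text
t 61.8 tcp [ 0.6533 -0.0228  0.0935] x [-0.073  0.037 -0.997] yang -8.89 open 0.0733 F [-0.3 -0.1  0. ] q [-0.16  0.71  1.19  0.03  1.32 -0.02]
shift tool [-0.0024 -0.0015  0.0004]
turn -0.09
```

View pics/w42.png

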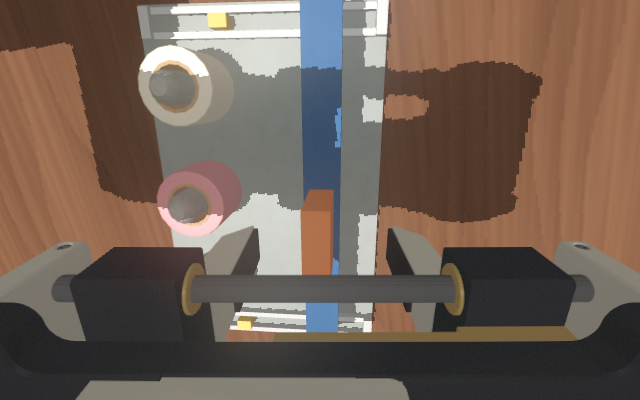

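Request:
{"name": "play_rows", "arguments": {
  "moves": [
    [[-0.003,-0.001,0,0,-1],[0,0,0,0,-1],[0,0,0,0,-1],[0,0,0,0,-1],[0,0,0,0,-1],[0,0,0,0,-1],[0,0,0,0,-1],[0,0,0,0,-1],[0,0,0,0,-1],[0,0,0,0,-1]]
  ],
  "grip_force": 25
}}

```text
time: 62.85
tool_pos: [0.6493, -0.0222, 0.0973]
tool_rot: [-1.854, 1.482, 2.702]
contact_force: [-0.3, 0.2, 0.7]
opening: 0.0153
```

```bash
python3 -c "
from h import *
rep([.652,-.023,.115],-8.8)
"
```

```text
t 62.85 tcp [ 0.6493 -0.0222  0.0973] x [-0.08   0.038 -0.996] yang -8.87 open 0.0153 F [-0.3  0.2  0.7] q [-0.16  0.71  1.19  0.02  1.33 -0.02]
shift tool [-0.0179  0.0012 -0.0001]
turn -0.07
```

Request:
{"name": "play_rows", "arguments": {
  "moves": [
    [[-0.008,-0.001,0,0,-1],[-0.008,-0.001,0,0,-1],[-0.007,-0.001,0,0,-1],[0,0,0,0,-1],[0,0,0,0,-1],[0,0,0,0,-1],[0,0,0,0,-1],[0,0,0,0,-1],[0,0,0,0,-1],[0,0,0,0,-1]]
  ]
}}

```text
time: 63.85
tool_pos: [0.648, -0.022, 0.1198]
tool_rot: [-1.858, 1.48, 2.699]
contact_force: [0.4, -0.1, -4.7]
opening: 0.0151
```

```bash
python3 -c "
from h import *
rep([.6493-.109,-.0222+.0167,.119],-8.8)
"
```

```text
t 63.85 tcp [ 0.648  -0.022   0.1198] x [-0.082  0.039 -0.996] yang -8.86 open 0.0151 F [ 0.4 -0.1 -4.7] q [-0.17  0.69  1.17  0.03  1.38 -0.02]
shift tool [ 0.0103 -0.1084  0.0006]
turn -0.06
```

Request:
{"name": "play_rows", "arguments": {
  "moves": [
    [[0,-0.013,0,0,-1],[0.001,-0.013,0,0,-1],[0.001,-0.013,0,0,-1],[0.001,-0.013,0,0,-1],[0,0,0,0,-1],[0,0,0,0,-1],[0,0,0,0,-1],[0,0,0,0,-1],[0,0,0,0,-1],[0,0,0,0,-1]]
  ]
}}

```text
time: 64.85
tool_pos: [0.597, -0.0141, 0.1205]
tool_rot: [-1.865, 1.481, 2.692]
contact_force: [-1.0, 0.1, -3.9]
opening: 0.0153
```

```bash
python3 -c "
from h import *
rep([.6493-.109,-.0222+.0167,.119],-8.8)
"
```

```text
t 64.85 tcp [ 0.597  -0.0141  0.1205] x [-0.081  0.039 -0.996] yang -8.88 open 0.0153 F [-1.   0.1 -3.9] q [-0.17  0.59  1.34  0.03  1.29 -0.02]
shift tool [ 0.0064 -0.057   0.0004]
turn -0.08
```

Request:
{"name": "play_rows", "arguments": {
  "moves": [
    [[0.001,-0.014,0,0,-1],[0.001,-0.014,0,0,-1],[0.001,-0.014,0,0,-1],[0.001,-0.01,0,0,-1],[0,0,0,0,-1],[0,0,0,0,-1],[0,0,0,0,-1],[0,0,0,0,-1],[0,0,0,0,-1],[0,0,0,0,-1]]
  ]
}}

```text
time: 65.85
tool_pos: [0.5494, -0.0067, 0.1208]
tool_rot: [-1.896, 1.488, 2.659]
contact_force: [-0.4, 0.2, -3.4]
opening: 0.0151
```

```bash
python3 -c "
from h import *
rep([.6493-.109,-.0222+.0167,.119],-8.8)
"
```

```text
t 65.85 tcp [ 0.5494 -0.0067  0.1208] x [-0.073  0.038 -0.997] yang -8.92 open 0.0151 F [-0.4  0.2 -3.4] q [-0.17  0.5   1.5   0.03  1.22 -0.02]
shift tool [ 0.0025 -0.009   0.0003]
turn -0.12
```

Request:
{"name": "play_rows", "arguments": {
  "moves": [
    [[0,-0.004,0,0,-1],[0,-0.003,0,0,-1],[0,-0.003,0,0,-1],[0,-0.002,0,0,-1],[0,-0.002,0,0,-1],[0,-0.002,0,0,-1],[0,-0.002,0,0,-1],[0,-0.002,0,0,-1],[0,-0.002,0,0,-1],[0,-0.002,0,0,-1]]
  ]
}}

```text
time: 66.85
tool_pos: [0.5424, -0.0057, 0.1277]
tool_rot: [-2.272, 1.528, 2.282]
contact_force: [10.2, 1.0, -16.7]
opening: 0.0152
```

```bash
python3 -c "
from h import *
rep([.6493-.109,-.0222+.0167,.1],-8.8)
"
```

```text
t 66.85 tcp [ 0.5424 -0.0057  0.1277] x [-0.028  0.032 -0.999] yang -9.06 open 0.0152 F [ 10.2   1.  -16.7] q [-0.17  0.46  1.55  0.03  1.16 -0.02]
shift tool [ 0.0277 -0.0012  0.0009]
turn -0.26
```

Request:
{"name": "play_rows", "arguments": {
  "moves": [
    [[0.006,0,0,0,-1],[0.006,0,0,0,-1],[0.006,0,0,0,-1],[0.005,0,0,0,-1],[0.003,0,0,0,-1],[0.002,0,0,0,-1],[0,0,0,0,-1],[0,0,0,0,-1],[0,0,0,0,-1],[0,0,0,0,-1]]
  ]
}}

```text
time: 67.85
tool_pos: [0.5426, -0.0057, 0.0984]
tool_rot: [-2.309, 1.532, 2.245]
contact_force: [1.9, 0.0, -4.3]
opening: 0.0154
```

```bash
python3 -c "
from h import *
rep([.6493-.109,-.0222+.0167,.097],-8.8)
shot('scene','s45.png')
a=cv2.imread('pics/s45.png'); cv2.imwrite('pics/s45c.png',cv2.resize(a[170:320,200:460],None,fx=3,fy=3,interpolation=2))
"
```

```text
t 67.85 tcp [ 0.5426 -0.0057  0.0984] x [-0.024  0.031 -0.999] yang -9.08 open 0.0154 F [ 1.9  0.  -4.3] q [-0.17  0.49  1.59  0.03  1.09 -0.02]
shift tool [ 0.0014 -0.0022  0.0002]
turn -0.28
```

View pics/s45c.png

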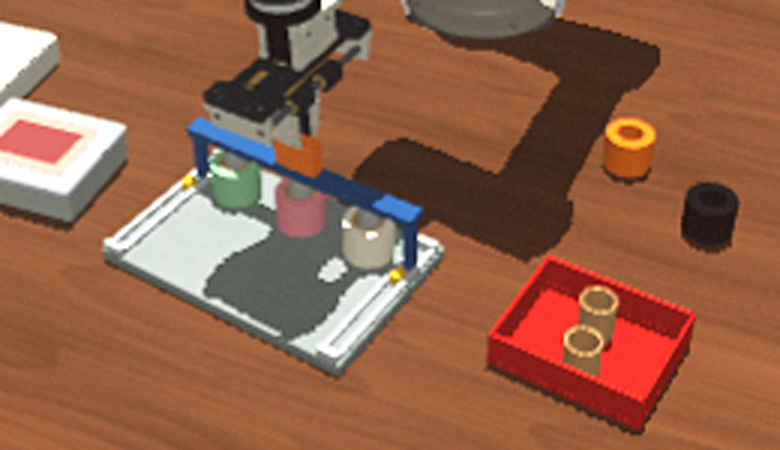

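Request:
{"name": "play_rows", "arguments": {
  "moves": [
    [[0.002,0,0,0,-1],[0,0,0,0,-0.4],[0,0,0,0,-0.4],[0,0,0,0,-0.4],[0,-0.003,0,0,-0.4],[0,-0.003,0,0,-0.4],[0,-0.003,0,0,-0.4],[0,-0.003,0,0,-0.4],[0,-0.002,0,0,-0.4],[0,-0.002,0,0,-0.4]]
  ]
}}

```text
time: 68.9
tool_pos: [0.5376, -0.0046, 0.1009]
tool_rot: [3.127, 1.544, 1.397]
contact_force: [7.1, -0.4, -4.0]
opening: 0.0275
```

```bash
python3 -c "
from h import *
rep([.6493-.109,-.0222+.0167,.097],-8.8)
"
```

```text
t 68.9 tcp [ 0.5376 -0.0046  0.1009] x [ 0.005  0.027 -1.   ] yang -9.14 open 0.0275 F [ 7.1 -0.4 -4. ] q [-0.17  0.46  1.63  0.03  1.05 -0.02]
shift tool [0.0039 0.0028 0.0006]
turn -0.34
```

Request:
{"name": "play_rows", "arguments": {
  "moves": [
    [[0,0.004,0,0,-0.2],[0,0.002,0,0,0],[0,0,0,0,0.2],[0,0,0,0,0.2],[0,0,0,0,0.2],[0,0,0,0,0.2],[-0.03,0,0,0,0.2],[-0.04,0,0,0,0.2],[-0.05,0,0,0,0.2],[0,0,0,0,0.2]]
  ]
}}

```text
time: 69.9
tool_pos: [0.5408, -0.0084, 0.2232]
tool_rot: [-2.864, 1.543, 1.689]
contact_force: [1.6, -0.2, 0.0]
opening: 0.0549
```

Request:
{"name": "play_rows", "arguments": {
  "moves": [
    [[0,-0.04,0,0,0.2],[0,-0.04,0,0,0.2],[0,-0.04,0,0,0.2],[0,0,0,0,0.2],[0,0,0,0,0.2],[0,0,0,0,0.2],[0,0,0,0,0.2],[0,0,0,0,0.2],[0,0,0,0,0.2],[0,0,0,0,0.2]]
  ]
}}

```text
time: 70.9
tool_pos: [0.4212, 0.0105, 0.2221]
tool_rot: [-2.903, 1.543, 1.649]
contact_force: [-0.0, -0.1, -0.0]
opening: 0.0549
```

```bash
python3 -c "
from h import *
rep()
for n in ('scene','wrist','top'): shot(n,n+'46.png')
a=cv2.imread('pics/scene46.png'); cv2.imwrite('pics/s46c.png',cv2.resize(a[170:320,200:460],None,fx=3,fy=3,interpolation=2))
"
```

```text
t 70.9 tcp [0.4212 0.0105 0.2221] x [-0.002  0.028 -1.   ] yang -9.17 open 0.0549 F [-0.  -0.1 -0. ] q [-0.18  0.13  1.74  0.03  1.28 -0.03]
```

View pics/s46c.png

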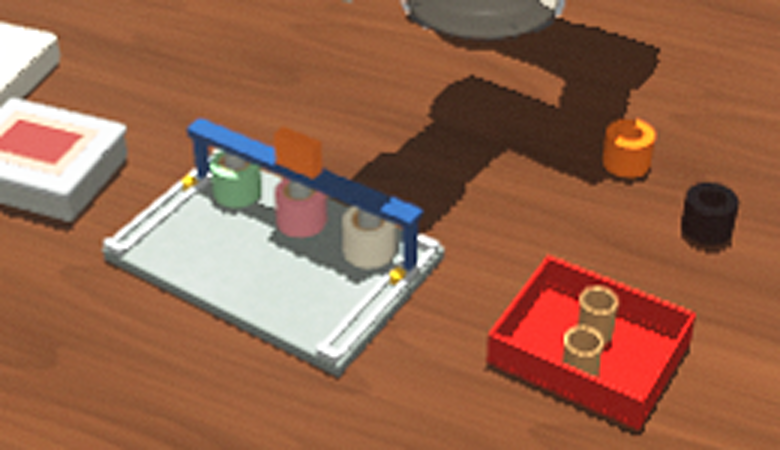

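View pics/wrist46.png

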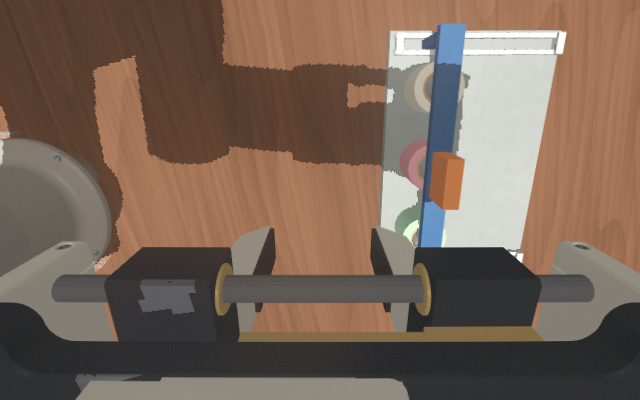

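View pics/top46.png

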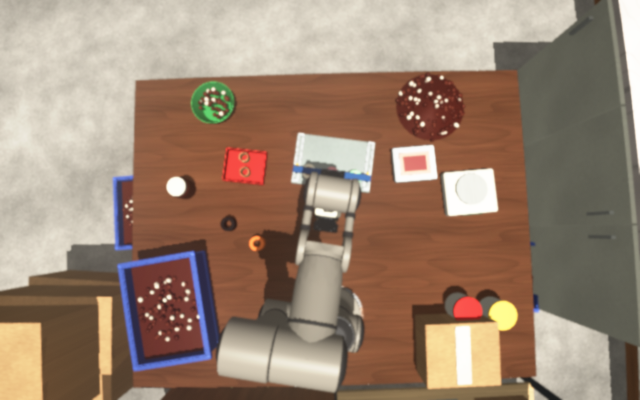

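```bash
python3 -c "
from h import *
for f in ('scene0','scene46','s3','s45'):
    a=cv2.imread(f'pics/{f}.png').astype(int); b,g,r=a[...,0],a[...,1],a[...,2]
    m=(b>1.6*r)&(b>60)&(b>1.2*g); m[:200]=0;m[270:]=0;m[:,:250]=0;m[:,350:]=0
    ys,xs=np.nonzero(m); print(f,m.sum(),xs.min(),xs.max(),ys.min(),ys.max(), ys[xs>335].max() if (xs>335).any() else '')
cs=cal('scene')
th=np.radians(-8.9);ex=np.array([np.cos(th),np.sin(th),0]);ey=np.array([-ex[1],ex[0],0]);o=np.array([.5437,-.0072,0])
for d,l in [(0,0),(.005,0),(0,.005),(.01,0)]: print(d,l,proj(cs,[o+ex*(d+.012)+ey*.147+[0,0,.089+l], o+ex*(d+.012)-ey*.147+[0,0,.089+l], o+ex*(d+.008)+ey*.025+[0,0,.129+l]]).round(1).tolist())
a=np.hstack([cv2.resize(cv2.imread(f'pics/{f}.png')[195:275,250:350],None,fx=4,fy=4,interpolation=0) for f in ('scene0','scene46')]); cv2.imwrite('pics/cmp.png',a)
"
```

```text
scene0 557 262 339 210 259 259
scene46 572 263 340 210 259 259
s3 586 261 339 206 255 255
s45 569 263 340 209 259 259
0 0 [[336.0, 244.0], [261.5, 212.4], [303.4, 219.5]]
0.005 0 [[335.1, 245.0], [260.6, 213.2], [302.5, 220.3]]
0 0.005 [[336.0, 242.8], [261.4, 211.2], [303.4, 218.2]]
0.01 0 [[334.3, 245.9], [259.6, 213.9], [301.5, 221.2]]
```

View pics/cmp.png

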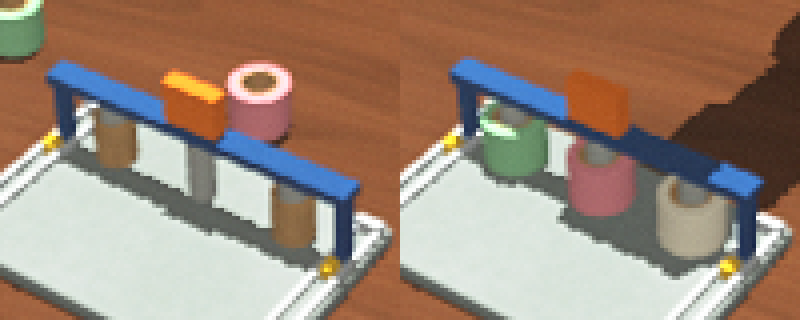

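The keeper is down at its starting level and about 1 px further closed than at the start, against its stop. All rolls are seated, both cores are in the tray, and the arm is clear. Handing in.

```bash
python3 -c "
from h import *
print(robot.hand_in())"
```

```text
the job is handed in; nothing more can be done
None
```

The label rolls are changed and the job is handed in, at about 71 s of the 210 s limit. No verdict is reported back.

**What I did:**
- **Opening:** I lifted the keeper about 20 mm and slid it open to its stop, confirmed by an 11 N push, then set it down.
- **Cores:** The spent cores from spindles 1 and 3 now stand in the red tray; spindle 2 had none.
- **Rolls:** Green is on spindle 1, pink on spindle 2 and cream on spindle 3. The pink roll had been knocked aside during the run, so I measured it again before gripping it.
- **Closing:** I then lifted the keeper back over the bumps, pushed it to the closed stop with 7–10 N, let it down and released it.

**Last checks:** The final pictures show the bar at its starting height, closed slightly further than it began. All three rolls look fully down, and both cores are in the tray. The tin, scale, jar and the black and orange look-alikes were not touched.

**What went off plan:**
- The first grip on core 3 was off-centre, so I released it and gripped again.
- Pushing against the keeper's open stop tilted the tool by up to 7°. To straighten it I stretched the arm to about 0.82 m, which took joint 3 to 0.038 rad against its listed lower limit of 0.04. The listed figure is rounded, so I can't tell whether that counts as passing its range. I moved back straight away.

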